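Load the pot incubator

TASK

Load the bench incubator: fold its front flap all the way down, wind the tray carriage out with the handwheel to its front stop, and set every culture pot flat in the tray, lid up. Then wind the carriage fully home against its rear stop and push the flap up until it is shut. Move the carriage only with the handwheel, never raise the flap while the carriage is out, keep the pots upright, and leave the dropper bottle and the black meter where they are.

Things in the scene. Friction and masses are not known exactly. Their poses are not given: they have to be found in the camera images.
- incubator: Small bench incubator for culture pots, a white and grey box fixed to the bench, 200 mm wide (its y), 150 mm deep, roof 126 mm above the bench, open behind its front flap. Origin: at bench level under the middle of its front face; its x points from the front face back into the box, z up. The front looks to the robot's right and towards the robot.
- lane (a point): A fixed point, no thing: x 0.44, y 0, z 0.17 m. Carry things across here, for a tall microscope (over 0.25 m) stands between incubator and pots, its front at x = 0.52, y from -0.10 to 0.04. Another stands left of the incubator (y over 0.38), a cabinet behind it (x over 0.73, y over 0.27), a big centrifuge right of the pots (x over 0.45, y below -0.45; from the start go up before going across).
- flap (a joint): Bottom-hinged flap over the front of the incubator, rad: 0 = upright, shut; 1.5 = folded down to the front as far as it goes, nearly level (the end stop). A stiff friction hinge: it stays where it is left and takes about 2 to 5 N at its bar.
- flap_hinge (a point): Middle of the flap's hinge line, 8 mm before the front face and 34 mm above the bench; the line runs along the incubator's y.
- flap_bar (a point): Middle of the flap's steel pull bar, a round bar 12 mm thick and 92 mm long along the incubator's y, held in the plane of the flap by two posts at 42 mm either side of the middle; 128 mm from the hinge line and 33 mm clear beyond the flap's panel. Flap shut: 162 mm above the bench, 30 mm clear above the roof. Flap down: about 43 mm above the bench.
- carriage (a joint): Carriage with the pot tray on slides, m, driven by the handwheel through a screw: 0 = fully home inside the box (against the rear stop); 0.125 = fully out in front of the box (against the front stop). It comes out over the lowered flap. It can scarcely be pushed by hand.
- wheel (a joint): Handwheel lying flat on the roof, rad, grows clockwise seen from above. Clockwise drives the carriage out, 50 mm a turn; anticlockwise drives it home. It turns stiffly (about 4 N at the handle) and stays where it is left; at either stop of the carriage it goes no farther.
- wheel_axis (a point): Point on the handwheel's upright axis at the height of point crank (163 mm above the bench), 90 mm behind the front face. The wheel is a black disc of 96 mm diameter, its top 145 mm above the bench.
- crank (a point): The handwheel's upright revolving handle, a round black grip 18 mm thick and 34 mm tall that spins freely on its pin, 36 mm off the wheel's axis. The point lies on its centre line, 18 mm above its foot and 16 mm below its top. z up.
- tray_floor (a point): Middle of the floor (upper face) of the pot tray, 56 mm above the bench; axes as the incubator's. With the carriage fully out it lies 75 mm before the front face, home 50 mm behind it. Aluminium tray on the carriage, 54 mm (x) by 176 mm (y), with a rim 4 mm high above its floor; inside 46 x 168 mm, room for four pots in one row. The tray is one piece with the carriage.
- pot_a: Culture pot: low round grey pot with a white lid fixed on it, on the bench lid up, 34 mm diameter, 20 mm tall, about 40 g. Origin: middle of its underside, z up along it. Two to four of the four are present.
- pot_b: Culture pot: low round grey pot with a white lid fixed on it, on the bench lid up, 34 mm diameter, 20 mm tall, about 40 g. Origin: middle of its underside, z up along it. Two to four of the four are present.
- pot_c: Culture pot: low round grey pot with a white lid fixed on it, on the bench lid up, 34 mm diameter, 20 mm tall, about 40 g. Origin: middle of its underside, z up along it. Two to four of the four are present.
- pot_d: Culture pot: low round grey pot with a white lid fixed on it, on the bench lid up, 34 mm diameter, 20 mm tall, about 40 g. Origin: middle of its underside, z up along it. Two to four of the four are present.
- dropper: Bystander: brown dropper bottle, 30 mm diameter, 92 mm tall; not part of the job. Origin under its middle.
- meter: Bystander: black hand meter lying flat, 59 x 146 x 21 mm; not part of the job. Origin under its middle.
Things that resemble listed ones, but are neither listed nor needed, are in the scene too. What is shaped like the pot_c but blue is not meant. What is shaped like the pot_a but yellow is not meant.

How it is judged:
By the outcome, as a careful person would: the job done as asked, in the order asked, and still so for the second after the job is handed in, with the robot touching nothing.
Of pot_a, pot_b, pot_c, pot_d only 2 to 4 are there at a start; the rules pass over those that are not, and their reading is None.
At some moment in a run one of pot_a, pot_b, pot_c, pot_d may be knocked a few centimetres aside while the robot is not near it.
It also fails if it takes over 210 s, if anything falls off the work surface, if the arm or the gripper's body presses on something with over 40 N, if the wrist force passes 120 N, or if a joint passes its speed limit or range.

ROBOT

A 6-joint arm with a two-finger parallel gripper is mounted at the origin on a cart in front of the work surface, level with it; the furniture and walls round the work are solid. World frame = base frame: x ahead of the robot, y to its left, z up, the work surface at z = 0. Lengths are in m, angles in rad, forces in N, time in s.
With the tool pointing down it reaches from about 0.375 to 0.9 m from the base axis. Payload 3.1 kg.
Tool frame: the origin (TCP) lies at the very end of the fingers, on their centre line; the grasp point (between the pads) lies 19 mm behind it (manip.tcp_to_grasp is the distance from the TCP to the grasp point, in m); z points along the fingers, y is the line along which they close (so a half turn about z gives the same grasp; the last joint's range is limited). The gripper opens to 85 mm and grips with 20 to 120 N. Pads are 22 mm wide; open, the fingers measure 114 mm over their backs; the gripper's body (76 mm by 85 mm) begins 54 mm behind the grasp point. The pads swing forward as they close: fully open they stand 13 mm farther back than shut.
Start: joints at [-0.178, 0.527, 1.433, -0, 1.181, -0.178], TCP at [0.625, 0, 0.199] pointing down, gripper open.
Joint ranges: [-3.08, 3.08], [-0.75, 2.2], [0.22, 2.44], [-1.43, 4.57], [0, 2.65], [-2.85, 2.85]. Speed limits (rad/s): [2.79, 2.79, 3.14, 3.14, 3.14, 3.14].

INTERFACE

Orientations are given as a unit quaternion [x, y, z, w].
In Python, from station import manip gives the robot as it stands. The module is installed in compiled form; this text tells all that it offers.
- The arm moves only by the tool step_arm, never from a script. Its argument "commands" is one flat list of numbers, 6 for each row, row after row: the shift along the tool's x, y, z in m, then the turn, a rotation vector about the tool's x, y, z in degrees. A call has exactly 10 rows; each row is the pose to reach, as a shift and turn from the pose commanded when the call began, along the tool's axes at that moment; what a row does not reach only later rows make up. A row lasts 1/10 s, in which the tool goes at most 50 mm and 8.59 degrees, less where a joint would pass 70% of its speed; a pose out of reach is approached as far as the arm can. A call with a gripper value outside its range is refused whole. "jaw" is the opening in per cent of the stroke, from 0 (shut) to 100 (fully open), set as the call begins (left out, the last holds). The fingers move at their own pace and stop on an object; "grip_force" is the grip in N (left out, the last holds). Time passes only in rows, so rows that repeat a pose let the fingers close, or fill a call up. It gives the time, the measured TCP pose, the force, the opening and the grip force at its end, in the units of the state.
- manip.sense(): the state, without advancing time (a new reading comes with each control period).
- manip.snapshot(name): name is "scene" or "side" or "wrist"; returns a dict with "pixels" (400x640x3 uint8, blue, green, red), "fx", "fy", "cx", "cy" (pixels), "R" (3x3) and "t" (3): a world point X has camera coordinates R X + t; the wrist camera has in their place "mount" (4x4, takes a point from camera to tool coordinates, whose origin is the TCP and whose axes are the flange's). Camera axes: x right, y down, z forward; pixel columns grow to the right and rows downward; lengths in m; the calibration is good to about 2 mm. The wrist camera is an equidistant fisheye: a pixel r from the principal point sees the ray r / f radians off the axis. A picture is of the moment at which its call begins: read the wrist's pose just before it. There is no depth.
- manip.sign_off(): hands the job in; it is judged then, once.
The state is a dict: "t": time; "q": joint angles; "qd": joint speeds; "tau": joint torques, N m; "tcp_pos": TCP position; "tool_rot": TCP orientation; "force": force on the tool from outside, world axes, zero at the start; "ft_torque": the same for the moment, N m; "finger_gap": opening from 0.0 (shut) to 1.0 (fully open); "gripper_force": force on a finger pad.
Only numpy, scipy, OpenCV 4.12 (cv2) and the standard library are available. Lean on these libraries where they do the work, as an engineer would, in place of code of your own. Each camera call takes 0.05 s, during which the arm holds its last target. There are 200 camera calls.

## Working session

There is one attempt and no reset: what is moved stays moved. The work goes in short steps, Python scripts to look and compute and a tool call to move; the robot and the scene stay as the last step left them, time stands still between calls to the robot, and variables do not carry over. Pictures are saved under pics/ and viewed, at most 14 in all, crops included, and the job is handed in when it is done.

Besides the shell and the picture viewer there is one more tool, called after ">>>" by a JSON object that holds its "op" and its "data", one argument or row to a line. step_arm: Moves the arm, as the interface text tells. Its arguments: {"type":"object","properties":{"commands":{"type":"array","items":{"type":"number"}},"jaw":{"type":"number"},"grip_force":{"type":"number"}},"required":["commands"]}

```bash
mkdir -p pics
cat > h.py <<'E'
import numpy as np, cv2
from station import manip
from scipy.spatial.transform import Rotation as Ro
def snap(n,f=None):
    s=manip.sense(); d=manip.snapshot(n); d['s']=s
    d['pixels']=np.array(d['pixels'],dtype=np.uint8)
    if f: cv2.imwrite('pics/'+f,d['pixels'])
    return d
def ray(d,u,v):
    x,y=(u-d['cx'])/d['fx'],(v-d['cy'])/d['fy']
    if 'mount' in d:
        r=np.hypot(x,y); k=np.sin(r)/r if r>1e-9 else 1
        c=np.array([x*k,y*k,np.cos(r)]); M=np.array(d['mount'])
        T=Ro.from_quat(d['s']['tool_rot']).as_matrix(); p=np.array(d['s']['tcp_pos'])
        return p+T@M[:3,3], T@M[:3,:3]@c
    R=np.array(d['R']); return -R.T@np.array(d['t']), R.T@np.array([x,y,1.])
def onz(d,u,v,z):
    o,r=ray(d,u,v); return o+r*(z-o[2])/r[2]
def two(d1,p1,d2,p2):
    o1,r1=ray(d1,*p1);o2,r2=ray(d2,*p2)
    a=np.linalg.lstsq(np.c_[r1,-r2],o2-o1,rcond=None)[0]
    A,B=o1+a[0]*r1,o2+a[1]*r2
    return (A+B)/2,np.linalg.norm(A-B)
def px(d,X):
    X=np.array(X,float)
    if 'mount' in d:
        T=Ro.from_quat(d['s']['tool_rot']).as_matrix(); p=np.array(d['s']['tcp_pos']); M=np.array(d['mount'])
        c=M[:3,:3].T@(T.T@(X-p)-M[:3,3]); r=np.hypot(c[0],c[1]); th=np.arctan2(r,c[2])
        return d['cx']+d['fx']*th*c[0]/r, d['cy']+d['fy']*th*c[1]/r
    c=np.array(d['R'])@X+np.array(d['t']); return d['cx']+d['fx']*c[0]/c[2], d['cy']+d['fy']*c[1]/c[2]
def rel(target,quat=None):
    """shift in tool axes and rotvec deg to go to target"""
    s=manip.sense(); T=Ro.from_quat(s['tool_rot'])
    sh=T.inv().apply(np.array(target)-s['tcp_pos'])
    rv=(T.inv()*Ro.from_quat(quat)).as_rotvec(degrees=True) if quat is not None else None
    return sh.round(4), rv
E
python3 - <<'E'
from h import *
for n in ['scene','side','wrist']:
    d=snap(n,n+'0.png'); print(n,d['fx'],d['cx'],d['cy'])
    if 'R' in d: print(np.array(d['R']).round(3).tolist(), ray(d,0,0)[0].round(3))
    else: print(np.array(d['mount']).round(3).tolist())
print(manip.sense(), manip.tcp_to_grasp)
E
```

```text
scene 429.14955029404166 316.17911057364756 195.44434835440936
[[0.886, -0.463, -0.021], [-0.251, -0.442, -0.861], [0.389, 0.768, -0.508]] [ 0.007 -1.012  0.793]
side 502.9691666666943 314.29972814038064 196.6022797549384
[[0.99, -0.138, -0.011], [-0.089, -0.569, -0.817], [0.106, 0.811, -0.576]] [ 0.409 -1.025  0.81 ]
wrist 309.70691628693146 320.36959172757196 197.94746704119007
[[-0.001, -0.954, -0.298, 0.076], [1.0, -0.0, -0.001, 0.0], [0.001, -0.298, 0.954, -0.175], [0.0, 0.0, 0.0, 1.0]]
{'t': 0.15, 'q': array([-1.78477571e-01,  5.27166902e-01,  1.43236471e+00, -3.14347495e-05,
        1.18185781e+00, -1.78486347e-01]), 'qd': array([0.00065735, 0.0002271 , 0.00080384, 0.0011444 , 0.00040281,
       0.00069076]), 'tau': array([-5.42859826e-02, -4.14550674e+01, -1.65247160e+01,  2.60808435e-02,
       -2.12459438e-01, -4.21168283e-03]), 'tcp_pos': array([6.25044284e-01, 2.57603238e-05, 1.99022279e-01]), 'tool_rot': array([7.07099461e-01, 7.07114094e-01, 4.60070465e-05, 9.17611055e-05]), 'force': array([ 0.24516919, -0.67535317, -0.00321052]), 'ft_torque': array([-0.01060008,  0.02078036, -0.00978074]), 'gripper_force': 2.4244926497340202, 'finger_gap': 0.9970314905005692} 0.0187
```

View pics/scene0.png

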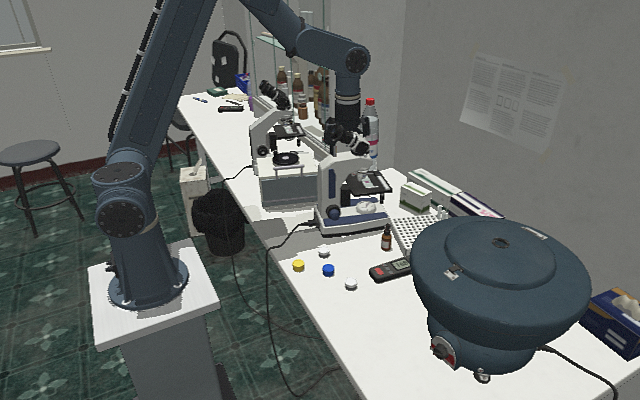

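View pics/side0.png

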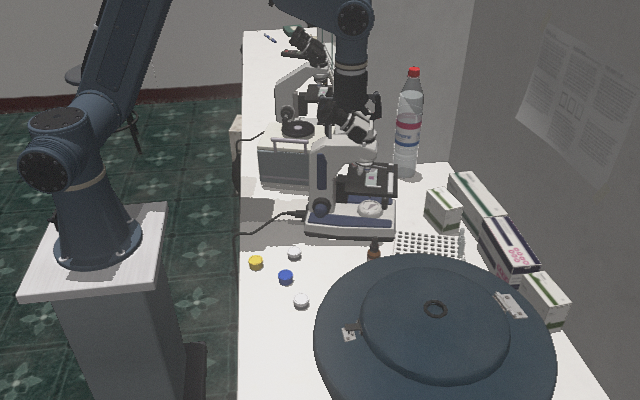

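View pics/wrist0.png

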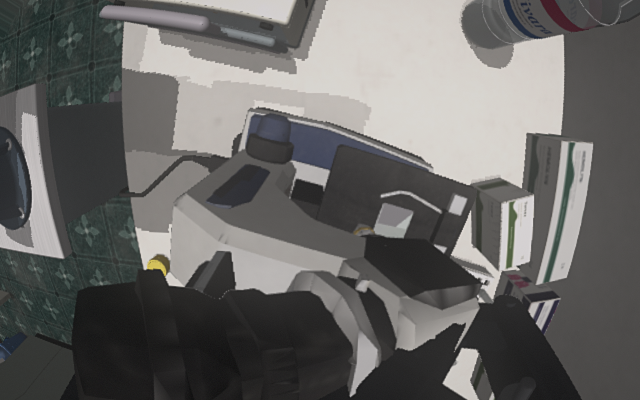

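Scene view: white pots at (323,253) and (351,284), with yellow (298,266) and blue (328,270) lookalikes beside them. The incubator is near (290,180), its wheel at (287,158). Side view: white pots at (294,253) and (301,300), yellow (255,262), blue (286,277), wheel (298,129), bar about (291,141). I choose the two white-lidded grey pots, and a close crop will check both the pots and the incubator.

Run:
```python
from h import *
a=cv2.imread('pics/scene0.png'); b=cv2.imread('pics/side0.png')
f=lambda im,u,v,w,h,k: cv2.resize(im[v:v+h,u:u+w],None,fx=k,fy=k,interpolation=cv2.INTER_CUBIC)
A=f(a,240,140,100,75,4);B=f(b,248,110,100,75,4)
C=f(a,280,235,100,75,4);D=f(b,240,238,100,75,4)
cv2.imwrite('pics/crop1.png',np.vstack([np.hstack([A,B]),np.hstack([C,D])]))
da,db=snap('scene'),snap('side')
for d,nm in((da,'sc'),(db,'si')):
    im=d['pixels'];hsv=cv2.cvtColor(im,cv2.COLOR_BGR2HSV)
    print(nm,im[253,323] if nm=='sc' else im[253,294])
for p1,p2 in(((323,252),(294,252)),((351,283),(301,299)),((298,265),(255,261)),((328,269),(286,276))):
    print(onz(da,*p1,.02).round(3),onz(db,*p2,.02).round(3),two(da,p1,db,p2))
print('wheel',two(da,(287,158),db,(298,129)),onz(da,287,158,.145),onz(db,298,129,.145))
```

```text
sc [164 167 166]
si [232 232 234]
[ 0.467 -0.139  0.02 ] [ 0.476 -0.131  0.02 ] (array([ 0.47699785, -0.11768439,  0.00494375]), np.float64(0.005080706743357447))
[ 0.469 -0.29   0.02 ] [ 0.475 -0.282  0.02 ] (array([ 0.47532937, -0.27764841,  0.01141997]), np.float64(0.005753968980790855))
[ 0.378 -0.156  0.02 ] [ 0.383 -0.148  0.02 ] (array([ 0.38318179, -0.1431973 ,  0.01194045]), np.float64(0.0050169860084496535))
[ 0.443 -0.211  0.02 ] [ 0.45  -0.208  0.02 ] (array([ 0.45034937, -0.19748282,  0.00819609]), np.float64(0.0021109339890029413))
wheel (array([0.5310749 , 0.24092517, 0.14830524]), np.float64(0.00035664501493617485)) [0.5336349  0.24695288 0.145     ] [0.53171257 0.24763708 0.145     ]
```

View pics/crop1.png

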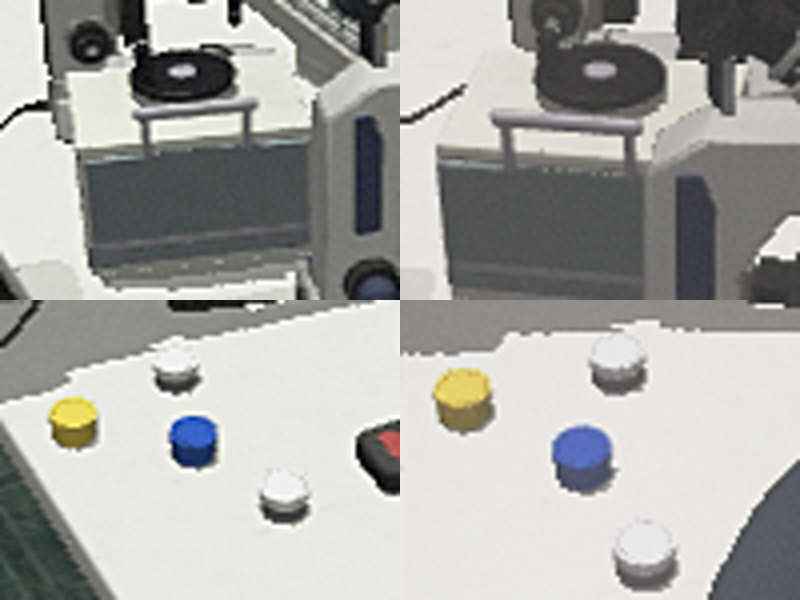

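Crop: two white pots on grey bodies match the description; blue and yellow are decoys. Scene bar ends are (274,168) and (304,165), wheel hub (285.5,158), crank knob about (275,152). Side bar ends are (271.5,139) and (308,141.5), hub (297,128), knob (285.5,120).

Run:
```python
from h import *
da,db=snap('scene'),snap('side')
for n,p,q,z in(('barL',(274.5,168.3),(271.7,139.3),.162),('barR',(304,165.2),(308.2,141.5),.162),('hub',(285.5,157.7),(297.3,127.7),.147),('crank',(275,152.5),(285.5,120),.165)):
    print(n,onz(da,*p,z).round(3),onz(db,*q,z).round(3),two(da,p,db,q)[0].round(3),two(da,p,db,q)[1].round(4))
```

```text
barL [0.453 0.164 0.162] [0.452 0.168 0.162] [0.452 0.164 0.163] 0.0019
barR [0.546 0.136 0.162] [0.547 0.14  0.162] [0.547 0.139 0.161] 0.0022
hub [0.528 0.248 0.147] [0.53  0.252 0.147] [0.53  0.253 0.145] 0.0019
crank [0.499 0.27  0.165] [0.499 0.27  0.165] [0.499 0.269 0.165] 0.0
```

>>> {"op": "step_arm", "data": {
  "commands": [0,0,-0.04,0,0,0,0,0,-0.08,0,0,0,0,0,-0.12,0,0,0,0,0,-0.16,0,0,0,0,0,-0.2,0,0,0,0,-0.035,-0.2,0,0,0,0,-0.07,-0.2,0,0,0,0,-0.105,-0.2,0,0,0,0,-0.14,-0.2,0,0,0,0,-0.175,-0.2,0,0,0]
}}

```text
t: 1.35
tcp_pos: [0.448, 0.0002, 0.3975]
tool_rot: [0.707, 0.707, -0.001, -0.001]
force: [0.2, -1.2, -4.3]
finger_gap: 1.002
gripper_force: 0.0
```

>>> {"op": "step_arm", "data": {
  "commands": [0.01,0,0,0,0,-7.33,0.03,0,0,0,0,-14.66,0.05,0,0,0,0,-21.99,0.07,0,0,0,0,-29.32,0.09,0,0,0,0,-36.65,0.1,0,0,0,0,-43.98,0.1,0,0,0,0,-51.31,0.1,0,0,0,0,-58.64,0.1,0,0,0,0,-65.97,0.1,0,0,0,0,-73.3]
}}

```text
t: 2.35
tcp_pos: [0.4494, 0.1002, 0.3975]
tool_rot: [0.142, 0.99, -0.0, -0.001]
force: [0.2, 0.2, -3.9]
finger_gap: 1.002
gripper_force: 0.0
```

Run:
```python
from h import *
s=manip.sense(); print(s['t'],s['tcp_pos'],Ro.from_quat(s['tool_rot']).as_matrix().round(3).tolist(),s['force'])
d=snap('wrist','w1.png')
for n,X in(('W',(.529,.2495,.145)),('barL',(.453,.166,.162)),('barR',(.546,.138,.162)),('crank',(.499,.27,.179))): print(n,px(d,X))
```

```text
2.35 [0.44937929 0.1001891  0.39751102] [[-0.959, 0.282, -0.002], [0.282, 0.959, 0.0], [0.002, -0.0, -1.0]] [ 0.15571833  0.18282571 -3.94770045]
W (np.float64(431.82323587683067), np.float64(183.47109397828407))
barL (np.float64(368.28369429671096), np.float64(150.64519537910172))
barR (np.float64(365.0884701865534), np.float64(218.3066460485403))
crank (np.float64(449.55725945993413), np.float64(165.46826254892392))
```

View pics/w1.png

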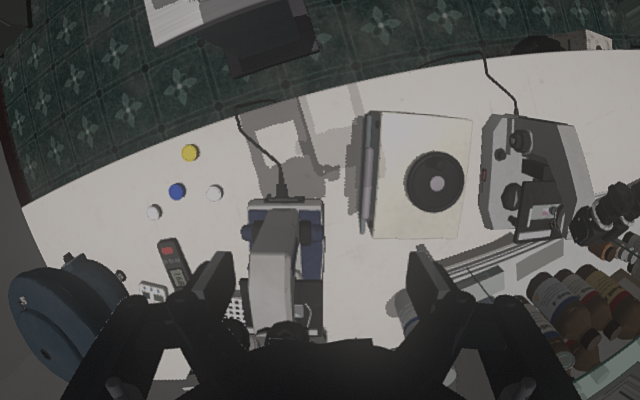

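Wrist view: overhead, incubator at (415,175), hub (437,183), bar near x≈369. There are only two white pots, at (214,192) and (154,212); yellow is at (190,152) and blue at (177,191). I'll zoom in on the incubator and compute.

Run:
```python
from h import *
s=manip.sense(); d=snap('wrist')
im=d['pixels']
c=cv2.resize(im[105:245,345:485],None,fx=4,fy=4,interpolation=cv2.INTER_CUBIC)
c=np.clip(c.astype(float)*1.3+10,0,255).astype(np.uint8)
cv2.imwrite('pics/w1c.png',c)
g=cv2.cvtColor(im,cv2.COLOR_BGR2GRAY)
m=(g<60).astype(np.uint8)*255; m[:, :395]=0; m[:,470:]=0; m[:140]=0;m[225:]=0
cs=cv2.findContours(m,cv2.RETR_EXTERNAL,cv2.CHAIN_APPROX_NONE)[0]
k=max(cs,key=cv2.contourArea); e=cv2.fitEllipse(k); print('disc',e)
print('disc xyz',onz(d,*e[0],.14), 'hub',onz(d,437,183.5,.147))
# pots
for (u,v) in((214,192),(154,212),(190,152),(177,191)):
    w=im[v-14:v+15,u-14:u+15].astype(int); 
    hsv=cv2.cvtColor(im[v-14:v+15,u-14:u+15],cv2.COLOR_BGR2HSV)
    print((u,v),im[v,u],im[v-13,u-13],onz(d,u,v,.02).round(4))
for n,p in(('front roof corners',(368,111)),('',(366,237)),('back',(472,119)),('',(459,240))): print(onz(d,*p,.126).round(3))
```

```text
disc ((434.7945861816406, 182.0037841796875), (54.550601959228516, 59.77729415893555), 29.464107513427734)
disc xyz [0.5293777  0.25629228 0.14      ] hub [0.53014816 0.25716127 0.147     ]
(214, 192) [177 176 179] [170 174 179] [ 0.4718 -0.1213  0.02  ]
(154, 212) [177 177 180] [170 175 179] [ 0.4727 -0.2724  0.02  ]
(190, 152) [ 83 162 176] [169 173 176] [ 0.3831 -0.1405  0.02  ]
(177, 191) [145  86  70] [169 174 178] [ 0.4468 -0.1985  0.02  ]
[0.403 0.184 0.126]
[0.592 0.134 0.126]
[0.452 0.343 0.126]
[0.648 0.289 0.126]
```

View pics/w1c.png

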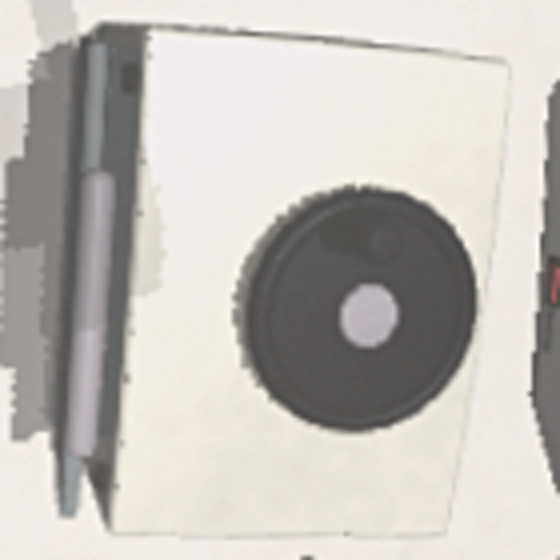

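Crop: hub at (437.2,183.8), crank knob at (440.8,164.3) in full-image pixels, bar running from (370,148) to (365,218).

Run:
```python
from h import *
d=snap('wrist')
P=lambda n,u,v,z:print(n,onz(d,u,v,z).round(4))
P('hub',437.25,183.75,.147);P('barL',370,148,.166);P('barR',365,218.3,.166);P('barmid',367.3,183.2,.166)
P('crank',440.75,164.25,.179)
P('fl',381,112.5,.126);P('fr',372.8,237,.126);P('bl',472.5,120.5,.126);P('br',456,238.5,.126)
for n,X in(('lane',(.472,-.121,.02)),): 
  for c in('scene','side'): print(c,px(snap(c),X))
  print(px(snap('side'),(.4727,-.2724,.02)),px(snap('side'),(.53,.257,.147)),px(snap('scene'),(.53,.257,.147)))
```

```text
hub [0.5321 0.2567 0.147 ]
barL [0.4499 0.1686 0.166 ]
barR [0.5447 0.137  0.166 ]
barmid [0.4958 0.1527 0.166 ]
crank [0.4949 0.257  0.179 ]
fl [0.411  0.2026 0.126 ]
fr [0.596 0.143 0.126]
bl [0.4569 0.3437 0.126 ]
br [0.6448 0.2815 0.126 ]
scene (np.float64(321.6922682718837), np.float64(248.22707003496868))
side (np.float64(291.9335625783267), np.float64(249.4214061238281))
(np.float64(299.50659728667364), np.float64(295.87962247129997)) (np.float64(297.01489946890655), np.float64(126.9050880269619)) (np.float64(284.8492273355678), np.float64(156.63601517403018))
```

>>> {"op": "step_arm", "data": {
  "commands": [-0.003,0.015,0.03,0,0,0.5,-0.007,0.03,0.06,0,0,1.1,-0.012,0.045,0.09,0,0,1.1,-0.017,0.066,0.12,0,0,1.1,-0.017,0.066,0.15,0,0,1.1,-0.017,0.066,0.162,0,0,1.1,-0.017,0.066,0.162,0,0,1.1,-0.017,0.066,0.162,0,0,1.1,-0.017,0.066,0.162,0,0,1.1,-0.017,0.066,0.162,0,0,1.1]
}}

```text
t: 3.75
tcp_pos: [0.4861, 0.1583, 0.238]
tool_rot: [0.155, 0.988, 0.0, 0.001]
force: [0.5, -0.4, -3.7]
finger_gap: 1.0
gripper_force: 0.0
```

Run:
```python
from h import *
d=snap('wrist','w2.png');s=d['s'];print(s['t'],s['tcp_pos'],Ro.from_quat(s['tool_rot']).as_matrix().round(3).tolist())
for n,X in(('W',(.5305,.2535,.147)),('bar',(.4995,.155,.162))): print(n,px(d,X))
a,b=snap('scene'),snap('side')
for p,q in(((323.75,249.75),(294.25,251)),((351.25,281.75),(301.25,299.5))): print(onz(a,*p,.02).round(4),onz(b,*q,.02).round(4))
```

```text
3.75 [0.48606811 0.15834657 0.23795703] [[-0.952, 0.306, 0.003], [0.306, 0.952, 0.0], [-0.002, 0.001, -1.0]]
W (np.float64(430.5408473428204), np.float64(203.75410643087545))
bar (np.float64(321.5796911819349), np.float64(210.34721119460593))
[ 0.4738 -0.1303  0.02  ] [ 0.4768 -0.1274  0.02  ]
[ 0.4721 -0.2858  0.02  ] [ 0.4752 -0.2833  0.02  ]
```

View pics/w2.png

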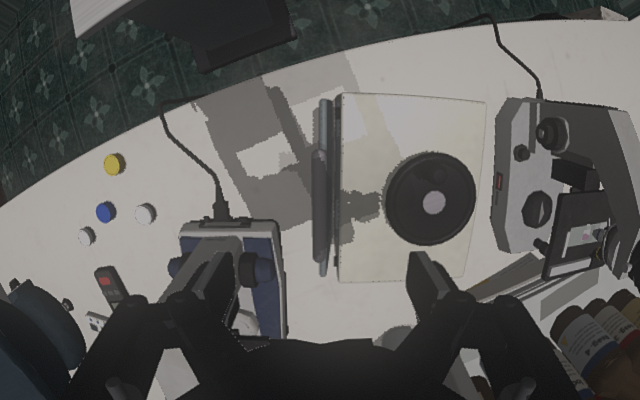

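>>> {"op": "step_arm", "data": {
  "commands": [0,0.001,0,0,0,0,0,0.001,0,0,0,0,0,0.001,0.02,0,0,0,0,0.001,0.04,0,0,0,0,0.001,0.06,0,0,0,0,0.001,0.08,0,0,0,0,0.001,0.094,0,0,0,0,0.001,0.094,0,0,0,0,0.001,0.094,0,0,0,0,0.001,0.094,0,0,0],
  "jaw": 45
}}

```text
t: 4.9
tcp_pos: [0.4864, 0.1594, 0.1436]
tool_rot: [0.155, 0.988, 0.0, 0.001]
force: [0.4, 0.6, -4.0]
finger_gap: 0.452
gripper_force: 0.0
```

>>> {"op": "step_arm", "data": {
  "commands": [0,0,0,0,0,0,0,0,0,0,0,0,0,0,0,0,0,0,0,0,0,0,0,0,0,0,0,0,0,0,0,0,0,0,0,0,0,0,0,0,0,0,0,0,0,0,0,0,0,0,0,0,0,0,0,0,0,0,0,0],
  "jaw": 0,
  "grip_force": 35
}}

```text
t: 5.9
tcp_pos: [0.4855, 0.1593, 0.1427]
tool_rot: [0.155, 0.988, -0.0, -0.0]
force: [-0.3, -0.8, -4.1]
finger_gap: -0.002
gripper_force: 0.0
```

Run:
```python
from h import *
d=snap('wrist');a,b=snap('scene'),snap('side')
f=lambda im,u,v,w,h,k: cv2.resize(im[v:v+h,u:u+w],None,fx=k,fy=k,interpolation=cv2.INTER_CUBIC)
cv2.imwrite('pics/c3.png',np.vstack([np.hstack([f(a['pixels'],240,110,100,75,4),f(b['pixels'],240,90,100,75,4)]),f(d['pixels'],120,100,400,150,2)]))
print(px(a,d['s']['tcp_pos']),px(b,d['s']['tcp_pos']),px(d,d['s']['tcp_pos']))
```

```text
(np.float64(284.6359382001917), np.float64(171.76300530819435)) (np.float64(284.6230992633653), np.float64(146.16444506525224)) (np.float64(320.64161450218654), np.float64(230.88266153547096))
```

View pics/c3.png

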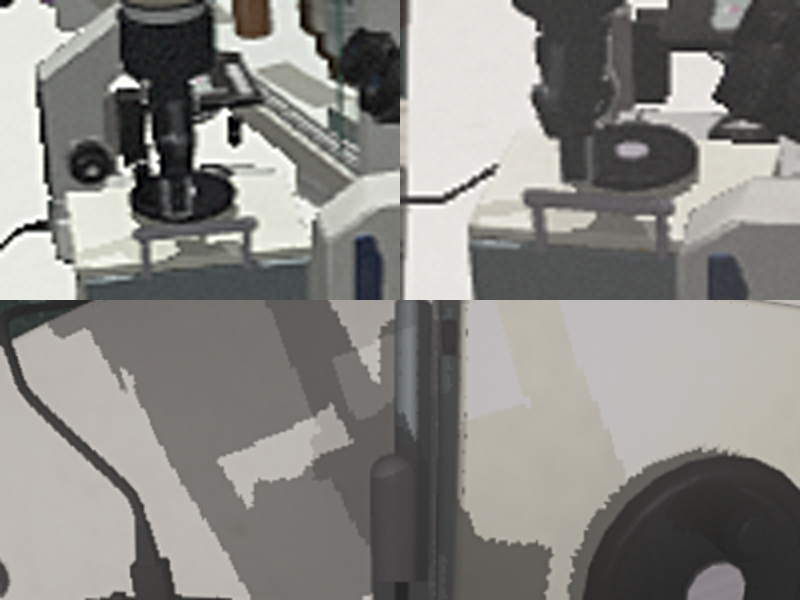

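Run:
```python
from h import *
d=snap('wrist','w3.png');a,b=snap('scene'),snap('side')
print('tip',two(a,(284.5,163),b,(284,134.5)))
print('bar',two(a,(275,168.5),b,(273.5,139.5)),two(a,(303.5,165.5),b,(309,142)))
s=manip.sense();print(s['tcp_pos'],s['q'],s['force'])
im=d['pixels'];cv2.imwrite('pics/c4.png',cv2.resize(im[180:330,230:430],None,fx=4,fy=4))
```

```text
tip (array([0.48530475, 0.15579085, 0.17810695]), np.float64(0.0031176457618955055))
bar (array([0.45748026, 0.17260303, 0.15710557]), np.float64(0.00199265566378548)) (array([0.55067807, 0.15010369, 0.154082  ]), np.float64(0.0011694256484842225))
[0.48552205 0.15932357 0.14271234] [ 9.81164946e-02  4.56142536e-01  1.77370893e+00 -1.54668883e-05
  9.11766493e-01 -1.16204672e+00] [-0.10469122 -0.05217454 -4.64536646]
```

View pics/c4.png

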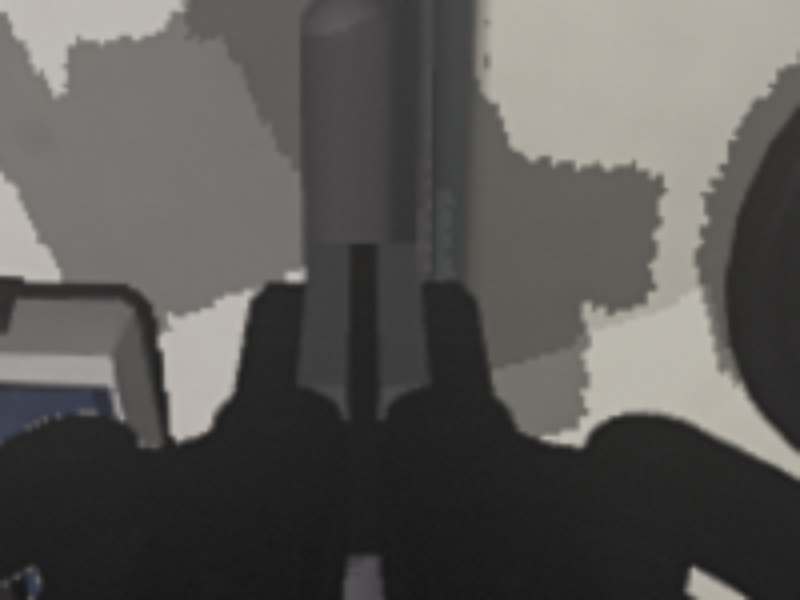

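Run:
```python
from h import *
d=snap('wrist');s=d['s'];T=Ro.from_quat(s['tool_rot']).as_matrix()
for X in(0,.011):
  for z in(0,-.01,-.02,-.03,-.04): print(X,z,np.round(px(d,s['tcp_pos']+T@np.array([X,0,z])),1),end=' | ')
print()
a,b=snap('scene'),snap('side')
for z in(0,-.02,-.035): print(px(a,s['tcp_pos']+T@np.array([0,0,z])),px(b,s['tcp_pos']+T@np.array([0,0,z])))
```

```text
0 0 [320.6 230.9] | 0 -0.01 [320.7 237.6] | 0 -0.02 [320.7 245.1] | 0 -0.03 [320.7 253.4] | 0 -0.04 [320.7 262.7] | 0.011 0 [320.6 214.1] | 0.011 -0.01 [320.6 220.2] | 0.011 -0.02 [320.7 226.9] | 0.011 -0.03 [320.7 234.4] | 0.011 -0.04 [320.7 242.8] | 
(np.float64(284.63404835238606), np.float64(171.7562561980993)) (np.float64(284.623428463211), np.float64(146.1557396551492))
(np.float64(284.27733281413344), np.float64(166.33265179379336)) (np.float64(284.284320395848), np.float64(139.58992016341205))
(np.float64(284.00639427710263), np.float64(162.21322528959655)) (np.float64(284.02614096844746), np.float64(134.5910431683168))
```

The picture shows the shut fingertips stopping about 10 mm above the bar. All three cameras put the real tip about 35 mm behind the reported TCP. I'll open, go lower and re-grip, in a small step first.

>>> {"op": "step_arm", "data": {
  "commands": [0,0,0,0,0,0,0,0,0,0,0,0,0,0,0,0,0,0,0,0,0,0,0,0,0,0,0.004,0,0,0,0,0,0.008,0,0,0,0,0,0.012,0,0,0,0,0,0.015,0,0,0,0,0,0.015,0,0,0,0,0,0.015,0,0,0],
  "jaw": 45
}}

```text
t: 7.35
tcp_pos: [0.4855, 0.1593, 0.1275]
tool_rot: [0.155, 0.988, -0.0, -0.0]
force: [-0.1, -0.1, -4.5]
finger_gap: 0.449
gripper_force: 0.0
```

>>> {"op": "step_arm", "data": {
  "commands": [0,0,0,0,0,0,0,0,0,0,0,0,0,0,0,0,0,0,0,0,0,0,0,0,0,0,0,0,0,0,0,0,0,0,0,0,0,0,0,0,0,0,0,0,0,0,0,0,0,0,0,0,0,0,0,0,0,0,0,0],
  "jaw": 0
}}

```text
t: 8.35
tcp_pos: [0.4856, 0.1592, 0.128]
tool_rot: [0.155, 0.988, -0.0, 0.0]
force: [-2.1, -1.7, 4.1]
finger_gap: 0.117
gripper_force: 34.7
```

Run:
```python
from h import *
d=snap('wrist');a,b=snap('scene'),snap('side')
f=lambda im,u,v,w,h,k: cv2.resize(im[v:v+h,u:u+w],None,fx=k,fy=k,interpolation=cv2.INTER_CUBIC)
cv2.imwrite('pics/c5.png',np.vstack([np.hstack([f(a['pixels'],240,110,100,75,4),f(b['pixels'],240,90,100,75,4)]),f(d['pixels'],220,180,200,75,4)]))
print(manip.sense())
```

```text
{'t': 8.5, 'q': array([ 9.80313915e-02,  4.79434567e-01,  1.78696451e+00, -1.57667144e-04,
        8.74892206e-01, -1.16203029e+00]), 'qd': array([ 0.00024549,  0.00037912,  0.0014035 ,  0.00044521, -0.00227722,
        0.00077643]), 'tau': array([ 9.59310271e-01, -3.26901412e+01, -1.20960554e+01,  5.80238979e-01,
       -6.69633541e-01,  3.87214404e-04]), 'tcp_pos': array([0.48564953, 0.15925747, 0.12799534]), 'tool_rot': array([ 1.54693083e-01,  9.87962562e-01, -2.08013137e-05,  1.61045199e-04]), 'force': array([-2.32987553, -3.22445078,  5.22112432]), 'ft_torque': array([-0.45676422,  0.23256111, -0.01022265]), 'gripper_force': 34.80856418609619, 'finger_gap': 0.11881191950589554}
```

View pics/c5.png

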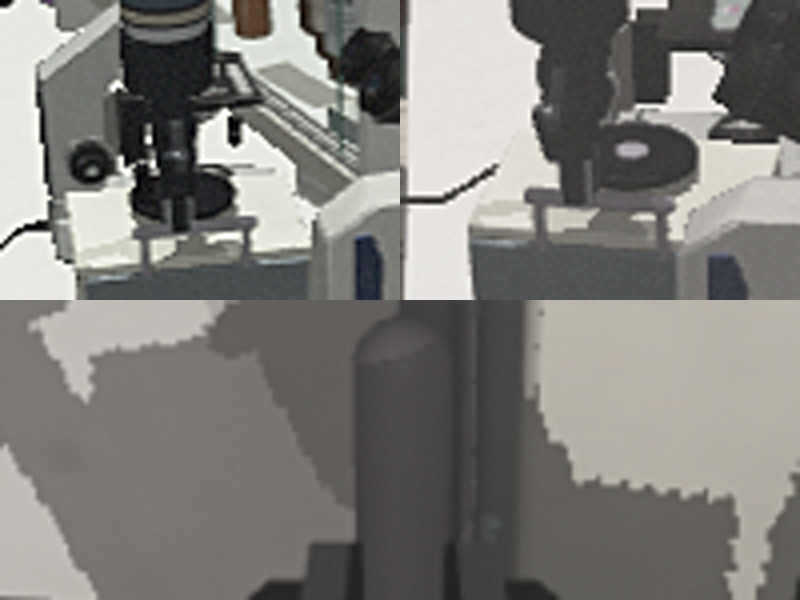

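Now the tips pinch the bar at its top (gap 0.117 ≈ 10 mm). That confirms the true fingertips are about 35 mm behind the reported TCP. I'll re-grip 17 mm lower.

>>> {"op": "step_arm", "data": {
  "commands": [0,0,0,0,0,0,0,0,0,0,0,0,0,0,0,0,0,0,0,0,0,0,0,0,0,0,0.004,0,0,0,0,0,0.008,0,0,0,0,0,0.012,0,0,0,0,0,0.016,0,0,0,0,0,0.016,0,0,0,0,0,0.016,0,0,0],
  "jaw": 45
}}

```text
t: 9.5
tcp_pos: [0.4855, 0.1593, 0.1115]
tool_rot: [0.155, 0.988, -0.0, -0.0]
force: [0.3, -1.0, -4.4]
finger_gap: 0.454
gripper_force: 0.0
```

>>> {"op": "step_arm", "data": {
  "commands": [0,0,0,0,0,0,0,0,0,0,0,0,0,0,0,0,0,0,0,0,0,0,0,0,0,0,0,0,0,0,0,0,0,0,0,0,0,0,0,0,0,0,0,0,0,0,0,0,0,0,0,0,0,0,0,0,0,0,0,0],
  "jaw": 0
}}

```text
t: 10.5
tcp_pos: [0.4857, 0.1593, 0.1119]
tool_rot: [0.155, 0.988, 0.0, 0.0]
force: [-0.1, -0.3, 1.4]
finger_gap: 0.126
gripper_force: 34.3
```

>>> {"op": "step_arm", "data": {
  "commands": [0,-0.0096,0.0004,0,0,0,0,-0.0191,0.0014,0,0,0,0,-0.0286,0.0032,0,0,0,0,-0.0378,0.0057,0,0,0,0,-0.0469,0.0089,0,0,0,0,-0.0557,0.0127,0,0,0,0,-0.0642,0.0173,0,0,0,0,-0.0723,0.0224,0,0,0,0,-0.08,0.0281,0,0,0,0,-0.0872,0.0343,0,0,0]
}}

```text
t: 11.5
tcp_pos: [0.4599, 0.079, 0.0755]
tool_rot: [0.157, 0.988, 0.003, 0.001]
force: [9.0, 23.9, -24.7]
finger_gap: 0.127
gripper_force: 34.0
```

>>> {"op": "step_arm", "data": {
  "commands": [0,-0.0068,0.0068,0,0,0,0,-0.0131,0.0141,0,0,0,0,-0.0187,0.0219,0,0,0,0,-0.0238,0.03,0,0,0,0,-0.0283,0.0385,0,0,0,0,-0.0321,0.0473,0,0,0,0,-0.0352,0.0565,0,0,0,0,-0.0377,0.0657,0,0,0,0,-0.0394,0.0751,0,0,0,0,-0.0405,0.085,0,0,0]
}}

```text
t: 12.5
tcp_pos: [0.4518, 0.0458, -0.0048]
tool_rot: [0.16, 0.987, 0.005, 0.006]
force: [12.3, 72.7, 60.7]
finger_gap: 0.12
gripper_force: 47.6
```

>>> {"op": "step_arm", "data": {
  "commands": [0,0.004,-0.002,0,0,0,0,0.006,-0.003,0,0,0,0,0.006,-0.003,0,0,0,0,0.006,-0.003,0,0,0,0,0.006,-0.003,0,0,0,0,0.006,-0.003,0,0,0,0,0.006,-0.003,0,0,0,0,0.006,-0.003,0,0,0,0,0.006,-0.003,0,0,0,0,0.006,-0.003,0,0,0]
}}

```text
t: 13.5
tcp_pos: [0.4518, 0.0462, -0.0044]
tool_rot: [0.156, 0.988, 0.002, 0.004]
force: [8.6, 29.7, -4.6]
finger_gap: 0.122
gripper_force: 38.9
```

>>> {"op": "step_arm", "data": {
  "commands": [0,0,0,0,0,0,0,0,0,0,0,0,0,0,0,0,0,0,0,0,0,0,0,0,0,0,-0.04,0,0,0,0,0,-0.08,0,0,0,0,0,-0.12,0,0,0,0,0,-0.16,0,0,0,0,0,-0.16,0,0,0,0,0,-0.16,0,0,0],
  "jaw": 45
}}

```text
t: 14.5
tcp_pos: [0.4482, 0.043, 0.1556]
tool_rot: [0.155, 0.988, -0.0, 0.001]
force: [0.1, -0.4, -5.0]
finger_gap: 0.45
gripper_force: 0.0
```

Run:
```python
from h import *
d=snap('wrist');a,b=snap('scene'),snap('side')
f=lambda im,u,v,w,h,k: cv2.resize(im[v:v+h,u:u+w],None,fx=k,fy=k,interpolation=cv2.INTER_CUBIC)
cv2.imwrite('pics/c6.png',np.vstack([np.hstack([f(a['pixels'],240,140,100,75,4),f(b['pixels'],240,110,100,75,4)]),f(d['pixels'],120,50,400,150,2)]))
s=manip.sense();print(s['t'],s['tcp_pos'],s['force'])
for n,X in(('W',(.5305,.2535,.147)),('bar',(.464,.033,.043))): print(n,px(d,X))
```

```text
14.65 [0.44656945 0.04344698 0.15359026] [-0.30314288 -0.21974748 -3.99228478]
W (np.float64(579.6924495617452), np.float64(233.4342186809748))
bar (np.float64(315.79225392766705), np.float64(201.99525207335418))
```

View pics/c6.png

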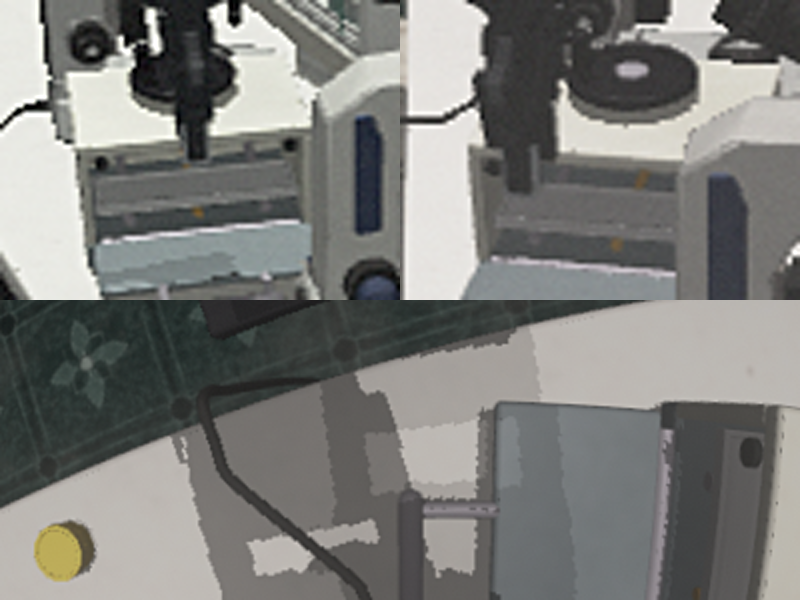

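The view shows the flap down: blue-grey panel level, bar's left end at (325,147), box open. I'll press briefly on the bar from above with shut fingers to make sure it is on its stop.

>>> {"op": "step_arm", "data": {
  "commands": [-0.004,0.004,0,0,0,0,-0.004,0.004,0,0,0,0,-0.004,0.004,0.03,0,0,0,-0.004,0.004,0.06,0,0,0,-0.004,0.004,0.09,0,0,0,-0.004,0.004,0.12,0,0,0,-0.004,0.004,0.13,0,0,0,-0.004,0.004,0.137,0,0,0,-0.004,0.004,0.141,0,0,0,-0.004,0.004,0.141,0,0,0],
  "jaw": 0
}}

```text
t: 15.65
tcp_pos: [0.4531, 0.0461, 0.0162]
tool_rot: [0.154, 0.988, -0.0, 0.0]
force: [-3.8, 0.8, 5.0]
finger_gap: -0.002
gripper_force: 4.8
```

>>> {"op": "step_arm", "data": {
  "commands": [0,0,0.001,0,0,0,0,0,0.002,0,0,0,0,0,0.003,0,0,0,0,0,0.004,0,0,0,0,0,0.004,0,0,0,0,0,0.004,0,0,0,0,0,0.004,0,0,0,0,0,0.004,0,0,0,0,0,0.004,0,0,0,0,0,0.004,0,0,0]
}}

```text
t: 16.65
tcp_pos: [0.4533, 0.0461, 0.0155]
tool_rot: [0.154, 0.988, -0.0, 0.002]
force: [-7.7, 0.5, 39.3]
finger_gap: 0.003
gripper_force: 22.1
```

>>> {"op": "step_arm", "data": {
  "commands": [0,0,-0.04,0,0,0,0,0,-0.08,0,0,0,0,0,-0.12,0,0,0,0,0,-0.16,0,0,0,0,0,-0.2,0,0,0,0.004,0.04,-0.2,0,0,0,0.008,0.08,-0.2,0,0,0,0.013,0.12,-0.2,0,0,0,0.018,0.16,-0.2,0,0,0,0.024,0.2,-0.2,0,0,0],
  "jaw": 60
}}

```text
t: 17.65
tcp_pos: [0.492, 0.2455, 0.2119]
tool_rot: [0.155, 0.988, 0.0, 0.001]
force: [0.6, -0.8, -3.8]
finger_gap: 0.598
gripper_force: 0.0
```

>>> {"op": "step_arm", "data": {
  "commands": [0,0.006,0,0,0,0,0,0.006,0,0,0,0,0,0.006,0,0,0,0,0,0.006,0,0,0,0,0,0.006,0,0,0,0,0,0.006,0,0,0,0,0,0.006,0,0,0,0,0,0.006,0,0,0,0,0.006,0,0,0,0,0,0.006,0,0,0,0]
}}

```text
validation failed for argument at $.co...
```

Run:
```python
from h import *
d=snap('wrist','w7.png');s=d['s'];print(s['t'],s['tcp_pos'])
for n,X in(('W',(.5293,.2499,.147)),('crank',(.4925,.250,.179))): print(n,px(d,X))
im=d['pixels'];cv2.imwrite('pics/c7.png',np.clip(cv2.resize(im[80:300,180:470],None,fx=2.5,fy=2.5)*1.6,0,255).astype(np.uint8))
```

```text
17.65 [0.49203508 0.24551117 0.21194061]
W (np.float64(338.78943913507356), np.float64(237.12115065006293))
crank (np.float64(326.7417238022234), np.float64(211.2597319699168))
```

View pics/c7.png

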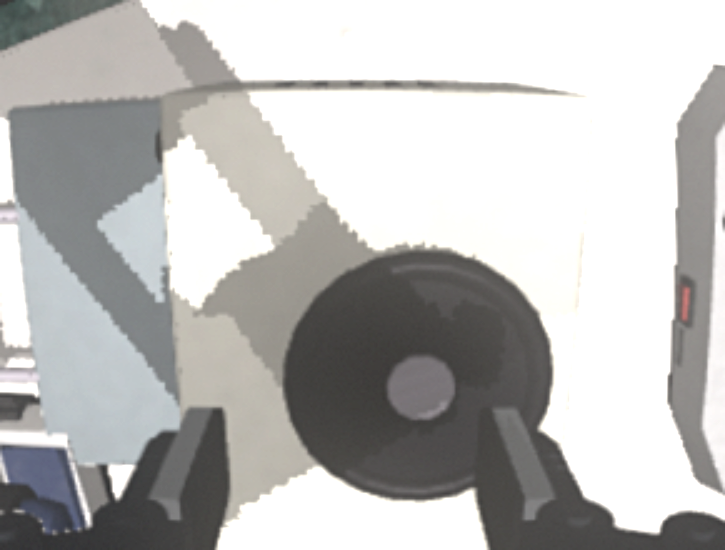

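Crop: hub at pixel (348,235), which puts the wheel axis 7–8 mm farther back than planned. That matches the first wrist look, and the flap had started slightly ajar. I use W≈(0.532,0.257) and handle ≈(0.495,0.257), and go down on the handle.

>>> {"op": "step_arm", "data": {
  "commands": [0.001,0.012,0.01,0,0,0,0.001,0.012,0.03,0,0,0,0.001,0.012,0.05,0,0,0,0.001,0.012,0.07,0,0,0,0.001,0.012,0.08,0,0,0,0.001,0.012,0.085,0,0,0,0.001,0.012,0.09,0,0,0,0.001,0.012,0.095,0,0,0,0.001,0.012,0.095,0,0,0,0.001,0.012,0.095,0,0,0]
}}

```text
t: 18.7
tcp_pos: [0.4947, 0.2556, 0.1158]
tool_rot: [0.155, 0.988, 0.0, 0.0]
force: [-0.2, 0.3, -4.2]
finger_gap: 0.601
gripper_force: 0.0
```

>>> {"op": "step_arm", "data": {
  "commands": [0,0,0,0,0,0,0,0,0,0,0,0,0,0,0,0,0,0,0,0,0,0,0,0,0,0,0,0,0,0,0,0,0,0,0,0,0,0,0,0,0,0,0,0,0,0,0,0,0,0,0,0,0,0,0,0,0,0,0,0],
  "jaw": 0,
  "grip_force": 30
}}

```text
t: 19.7
tcp_pos: [0.495, 0.256, 0.1159]
tool_rot: [0.155, 0.988, 0.001, 0.001]
force: [0.5, 3.5, 2.9]
finger_gap: 0.199
gripper_force: 29.8
```

Run:
```python
from h import *
d=snap('wrist','w8.png');s=d['s'];print(s['t'],s['tcp_pos'],s['force'],s['finger_gap'])
im=d['pixels'];cv2.imwrite('pics/c8.png',np.clip((cv2.resize(im[150:300,200:440],None,fx=3,fy=3)/255.)**.5*255,0,255).astype(np.uint8))
```

```text
19.7 [0.49501538 0.25600934 0.11591458] [0.47634991 3.45183946 2.91471516] 0.19914881298305806
```

>>> {"op": "step_arm", "data": {
  "commands": [0.0016,0.0112,0,0,0,0,-0.0004,0.0222,0,0,0,0,-0.0057,0.0322,0,0,0,0,-0.0138,0.04,0,0,0,0,-0.0239,0.045,0,0,0,0,-0.0351,0.0465,0,0,0,0,-0.0461,0.0446,0,0,0,0,-0.0561,0.0393,0,0,0,0,-0.0639,0.0312,0,0,0,0,-0.0689,0.0211,0,0,0]
}}

```text
validation failed for argument at $.co...
```

>>> {"op": "step_arm", "data": {
  "commands": [0.002,0.011,0,0,0,0,0,0.022,0,0,0,0,-0.006,0.032,0,0,0,0,-0.014,0.04,0,0,0,0,-0.024,0.045,0,0,0,0,-0.035,0.0465,0,0,0,0,-0.046,0.0445,0,0,0,0,-0.056,0.039,0,0,0,0,-0.064,0.031,0,0,0,0,-0.069,0.021,0,0,0]
}}

```text
validation failed for argument at $.co...
```

>>> {"op": "step_arm", "data": {
  "commands": [0.002,0.011,0,0,0,0,0,0.022,0,0,0,0,-0.006,0.032,0,0,0,0,-0.014,0.04,0,0,0,0,-0.024,0.045,0,0,0,0,-0.035,0.0465,0,0,0,0,-0.046,0.0445,0,0,0,0,-0.056,0.039,0,0,0,0,-0.064,0.031,0,0,0,0,-0.069,0.021,0,0,0,0]
}}

```text
t: 20.75
tcp_pos: [0.567, 0.2559, 0.1158]
tool_rot: [0.155, 0.988, 0.001, 0.0]
force: [-3.0, 5.7, 6.0]
finger_gap: 0.203
gripper_force: 30.2
```

>>> {"op": "step_arm", "data": {
  "commands": [-0.002,-0.011,0,0,0,0,0,-0.022,0,0,0,0,0.006,-0.032,0,0,0,0,0.014,-0.04,0,0,0,0,0.024,-0.045,0,0,0,0,0.035,-0.0465,0,0,0,0,0.046,-0.0445,0,0,0,0,0.056,-0.039,0,0,0,0,0.064,-0.031,0,0,0,0,0.069,-0.021,0,0,0,0]
}}

```text
t: 21.75
tcp_pos: [0.4952, 0.2532, 0.1159]
tool_rot: [0.154, 0.988, -0.002, 0.001]
force: [1.6, -6.7, 4.2]
finger_gap: 0.198
gripper_force: 30.5
```

>>> {"op": "step_arm", "data": {
  "commands": [0.002,0.011,0,0,0,0,0,0.022,0,0,0,0,-0.006,0.032,0,0,0,0,-0.014,0.04,0,0,0,0,-0.024,0.045,0,0,0,0,-0.035,0.0465,0,0,0,0,-0.046,0.0445,0,0,0,0,-0.056,0.039,0,0,0,0,-0.064,0.031,0,0,0,0,-0.069,0.021,0,0,0,0]
}}

```text
t: 22.75
tcp_pos: [0.567, 0.2559, 0.1159]
tool_rot: [0.155, 0.988, 0.001, 0.0]
force: [-2.7, 6.3, 5.4]
finger_gap: 0.199
gripper_force: 30.5
```

>>> {"op": "step_arm", "data": {
  "commands": [-0.002,-0.011,0,0,0,0,0,-0.022,0,0,0,0,0.006,-0.032,0,0,0,0,0.014,-0.04,0,0,0,0,0.024,-0.045,0,0,0,0,0.035,-0.0465,0,0,0,0,0.046,-0.0445,0,0,0,0,0.056,-0.039,0,0,0,0,0.064,-0.031,0,0,0,0,0.069,-0.021,0,0,0,0]
}}

```text
t: 23.75
tcp_pos: [0.4952, 0.2533, 0.1159]
tool_rot: [0.154, 0.988, -0.002, 0.001]
force: [2.5, -5.2, 4.1]
finger_gap: 0.197
gripper_force: 30.7
```

>>> {"op": "step_arm", "data": {
  "commands": [0.002,0.011,0,0,0,0,0,0.022,0,0,0,0,-0.006,0.032,0,0,0,0,-0.014,0.04,0,0,0,0,-0.024,0.045,0,0,0,0,-0.035,0.0465,0,0,0,0,-0.046,0.0445,0,0,0,0,-0.056,0.039,0,0,0,0,-0.064,0.031,0,0,0,0,-0.064,0.031,0,0,0,0]
}}

```text
t: 24.75
tcp_pos: [0.5636, 0.2647, 0.1143]
tool_rot: [0.154, 0.988, -0.002, -0.001]
force: [-0.5, -0.9, -4.4]
finger_gap: -0.002
gripper_force: 0.0
```

The fingers came off the handle during the last half turn (gap shut), so the carriage may have reached its stop. Lift and look.

>>> {"op": "step_arm", "data": {
  "commands": [0,0,-0.03,0,0,0,0,0,-0.06,0,0,0,0,0,-0.09,0,0,0,0.01,-0.02,-0.12,0,0,0,0.02,-0.05,-0.15,0,0,0,0.03,-0.08,-0.15,0,0,0,0.03,-0.11,-0.15,0,0,0,0.03,-0.11,-0.15,0,0,0,0.03,-0.11,-0.15,0,0,0,0.03,-0.11,-0.15,0,0,0],
  "jaw": 60
}}

```text
t: 25.75
tcp_pos: [0.5024, 0.1698, 0.2646]
tool_rot: [0.155, 0.988, -0.0, -0.001]
force: [-0.3, 0.3, -3.8]
finger_gap: 0.603
gripper_force: 0.0
```

Run:
```python
from h import *
d=snap('wrist','w9.png');s=d['s'];print(s['t'],s['tcp_pos'])
im=d['pixels'];cv2.imwrite('pics/c9.png',np.clip((cv2.resize(im[60:280,180:460],None,fx=2.7,fy=2.7,interpolation=cv2.INTER_CUBIC)/255.)**.6*255,0,255).astype(np.uint8))
O=np.array([.531,.256])-.09*np.array([.303,.953]);X=np.array([.303,.953])
for c in(0,.1,.125): print(c,px(d,np.r_[O-(c-.05)*X,.056]))
print(px(d,(.531,.256,.147)),px(d,(.567,.256,.179)))
```

```text
25.75 [0.5024052  0.16981654 0.26459623]
0 (np.float64(360.7737722452742), np.float64(166.01607691949494))
0.1 (np.float64(281.9657959930618), np.float64(166.26352158973748))
0.125 (np.float64(262.6497485702568), np.float64(166.535056123592))
(np.float64(410.98946350372455), np.float64(184.30564174530633)) (np.float64(427.6922939698485), np.float64(227.88211057394324))
```

View pics/c9.png

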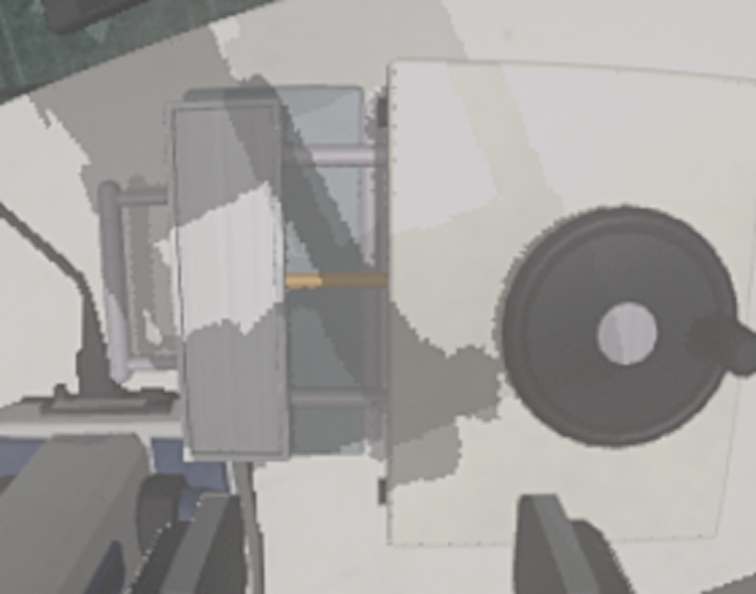

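View: tray is out over the lowered flap, centre about (265,164), i.e. carriage ≈0.12 m. The handle is now at the rear of the wheel, pixel (454,190). I'll re-grip it and turn clockwise until the stop is certain.

Run:
```python
from h import *
d=snap('wrist');X=np.array([.303,.953]);Y=np.array([-.953,.303]);W=np.array([.531,.256])
for p in((454,189.6),(455.5,190)):
  h=onz(d,*p,.179)[:2]; print(h,'rel X,Y',(h-W)@X,(h-W)@Y)
h=onz(d,412.2,183.3,.147)[:2];print('hub',h)
for u in(244.8,285.5): print(onz(d,u,163.7,.060)[:2]@X, W@X-.09)
print(rel(np.r_[W+.036*X,.1159]),rel(np.r_[h+.036*X,.1159]))
```

```text
[0.53796094 0.28946782] rel X,Y 0.03400399610216866 0.0035069726927130845
[0.53882044 0.29091542] rel X,Y 0.035643985896222856 0.003126487910483474
hub [0.53059792 0.2578586 ]
0.2179031636947314 0.31486100000000006
0.27036382560440736 0.31486100000000006
(array([-0.0009,  0.1264,  0.1488]), None) (array([0.    , 0.128 , 0.1488]), None)
```

>>> {"op": "step_arm", "data": {
  "commands": [0.002,0.04,0,0,0,0,0.002,0.08,0.01,0,0,0,0.002,0.11,0.03,0,0,0,0.002,0.126,0.06,0,0,0,0.002,0.126,0.09,0,0,0,0.002,0.126,0.12,0,0,0,0.002,0.126,0.14,0,0,0,0.002,0.126,0.148,0,0,0,0.002,0.126,0.148,0,0,0,0.002,0.126,0.148,0,0,0]
}}

```text
t: 26.85
tcp_pos: [0.54, 0.291, 0.1181]
tool_rot: [0.155, 0.988, 0.0, 0.001]
force: [0.4, 0.7, -4.1]
finger_gap: 0.601
gripper_force: 0.0
```

>>> {"op": "step_arm", "data": {
  "commands": [0,0,0,0,0,0,0,0,0,0,0,0,0,0,0,0,0,0,0,0,0,0,0,0,0,0,0,0,0,0,0,0,0,0,0,0,0,0,0,0,0,0,0,0,0,0,0,0,0,0,0,0,0,0,0,0,0,0,0,0],
  "jaw": 0,
  "grip_force": 60
}}

```text
t: 27.85
tcp_pos: [0.5411, 0.2927, 0.1192]
tool_rot: [0.155, 0.988, 0.003, 0.002]
force: [0.8, 4.5, -2.0]
finger_gap: 0.189
gripper_force: 58.5
```

>>> {"op": "step_arm", "data": {
  "commands": [-0.0025,0,0,0,0,0,-0.005,0,0,0,0,0,-0.0075,0,0,0,0,0,-0.01,-0.0005,0,0,0,0,-0.01,-0.0005,0,0,0,0,-0.01,-0.0005,0,0,0,0,-0.01,-0.0005,0,0,0,0,-0.01,-0.0005,0,0,0,0,-0.01,-0.0005,0,0,0,0,-0.01,-0.0005,0,0,0,0]
}}

```text
t: 28.85
tcp_pos: [0.543, 0.2919, 0.1191]
tool_rot: [0.155, 0.988, 0.003, -0.005]
force: [-11.8, 11.9, 5.9]
finger_gap: 0.195
gripper_force: 59.4
```

>>> {"op": "step_arm", "data": {
  "commands": [-0.003,0,0,0,0,0,-0.006,0,0,0,0,0,-0.009,-0.001,0,0,0,0,-0.01,-0.001,0,0,0,0,-0.01,-0.001,0,0,0,0,-0.01,-0.001,0,0,0,0,-0.01,-0.001,0,0,0,0,-0.01,-0.001,0,0,0,0,-0.01,-0.001,0,0,0,0,-0.01,-0.001,0,0,0,0]
}}

```text
t: 29.85
tcp_pos: [0.544, 0.2914, 0.1189]
tool_rot: [0.156, 0.988, 0.004, -0.013]
force: [-25.9, 20.9, 14.2]
finger_gap: 0.186
gripper_force: 60.1
```

At the stop: 33 N tangential and no travel. Relieve, release, rise, and go by the lane to the pots.

>>> {"op": "step_arm", "data": {
  "commands": [0.01,0,0,0,0,0,0.019,0,0,0,0,0,0.019,0,0,0,0,0,0.019,0,0,0,0,0,0.019,0,0,0,0,0,0.019,0,0,0,0,0,0.019,0,0,0,0,0,0.019,0,0,0,0,0,0.019,0,0,0,0,0,0.019,0,0,0,0,0]
}}

```text
t: 30.85
tcp_pos: [0.5404, 0.2928, 0.1192]
tool_rot: [0.155, 0.988, 0.004, 0.001]
force: [-1.4, 9.9, -1.4]
finger_gap: 0.186
gripper_force: 58.8
```

>>> {"op": "step_arm", "data": {
  "commands": [0,0,0,0,0,0,0,0,0,0,0,0,0,0,0,0,0,0,0,0,0,0,0,0,0,0,0,0,0,0,0,0,-0.03,0,0,0,0,0,-0.06,0,0,0,0,0,-0.09,0,0,0,0,0,-0.12,0,0,0,0,0,-0.12,0,0,0],
  "jaw": 60
}}

```text
t: 31.85
tcp_pos: [0.5428, 0.2896, 0.242]
tool_rot: [0.155, 0.988, 0.002, 0.005]
force: [0.8, -0.2, -4.0]
finger_gap: 0.601
gripper_force: 0.0
```

Run:
```python
from h import *
s=manip.sense();print(s['t'],s['tcp_pos'],s['finger_gap'])
print(rel((.43,.02,.236)),rel((.455,-.16,.236)))
```

```text
31.85 [0.54277492 0.28961228 0.24204699] 0.601329076648887
(array([ 0.0249, -0.2912,  0.0041]), None) (array([-0.0539, -0.4549,  0.0038]), None)
```

>>> {"op": "step_arm", "data": {
  "commands": [0.005,-0.03,0,0,0,0,0.01,-0.06,0,0,0,0,0.02,-0.095,0,0,0,0,0.025,-0.13,0,0,0,0,0.025,-0.165,0,0,0,0,0.025,-0.2,0,0,0,0,0.025,-0.23,0,0,0,0,0.025,-0.26,0,0,0,0,0.025,-0.291,0,0,0,0,0.025,-0.291,0,0,0,0]
}}

```text
t: 32.85
tcp_pos: [0.4249, 0.017, 0.2359]
tool_rot: [0.157, 0.988, -0.0, -0.002]
force: [-0.8, -0.1, -4.6]
finger_gap: 0.599
gripper_force: 0.0
```

>>> {"op": "step_arm", "data": {
  "commands": [-0.01,-0.02,0,0,0,0,-0.02,-0.04,0,0,0,0,-0.03,-0.06,0,0,0,0,-0.04,-0.08,0,0,0,0,-0.05,-0.1,0,0,0,0,-0.06,-0.12,0,0,0,0,-0.07,-0.14,0,0,0,0,-0.078,-0.164,0,0,0,0,-0.078,-0.164,0,0,0,0,-0.078,-0.164,0,0,0,0]
}}

```text
t: 33.85
tcp_pos: [0.4506, -0.1599, 0.2362]
tool_rot: [0.155, 0.988, 0.001, -0.001]
force: [-0.3, 0.7, -3.8]
finger_gap: 0.598
gripper_force: 0.0
```

Run:
```python
from h import *
d=snap('wrist','w10.png');s=d['s'];print(s['t'],s['tcp_pos'],s['tool_rot'])
im=d['pixels'];g=cv2.GaussianBlur(cv2.cvtColor(im,cv2.COLOR_BGR2GRAY),(3,3),0)
for X in((.474,-.122,.02),(.475,-.276,.02)):
    u,v=px(d,X);print('pred',u,v)
    x0,y0=int(u)-50,int(v)-45
    c=cv2.createCLAHE(4,(4,4)).apply(g[max(y0,0):y0+90,max(x0,0):x0+100])
    for t in((100,14),(100,10)):
        h=cv2.HoughCircles(c,cv2.HOUGH_GRADIENT,1,15,param1=t[0],param2=t[1],minRadius=12,maxRadius=28)
        if h is not None:
            for q in h[0][:4]: print(t,q[0]+max(x0,0),q[1]+max(y0,0),q[2],onz(d,q[0]+max(x0,0),q[1]+max(y0,0),.02)[:2].round(4))
u,v=px(d,(.474,-.2,.02));cv2.imwrite('pics/c10.png',cv2.resize(im[60:320,40:400],None,fx=2.2,fy=2.2))
```

```text
33.85 [ 0.45055407 -0.15993673  0.23622052] [ 1.55183602e-01  9.87884652e-01  8.39476585e-04 -1.12212828e-03]
pred 353.68390746213885 172.2620512797385
(100, 14) 378.5 162.5 12.4 [ 0.4713 -0.0872]
(100, 10) 378.5 162.5 12.4 [ 0.4713 -0.0872]
(100, 10) 366.5 172.5 25.2 [ 0.4794 -0.106 ]
(100, 10) 336.5 167.5 23.9 [ 0.4612 -0.1415]
pred 244.83859604793219 207.3309288520589
(100, 14) 242.5 204.5 12.5 [ 0.4702 -0.2776]
(100, 10) 242.5 204.5 12.5 [ 0.4702 -0.2776]
```

View pics/c10.png

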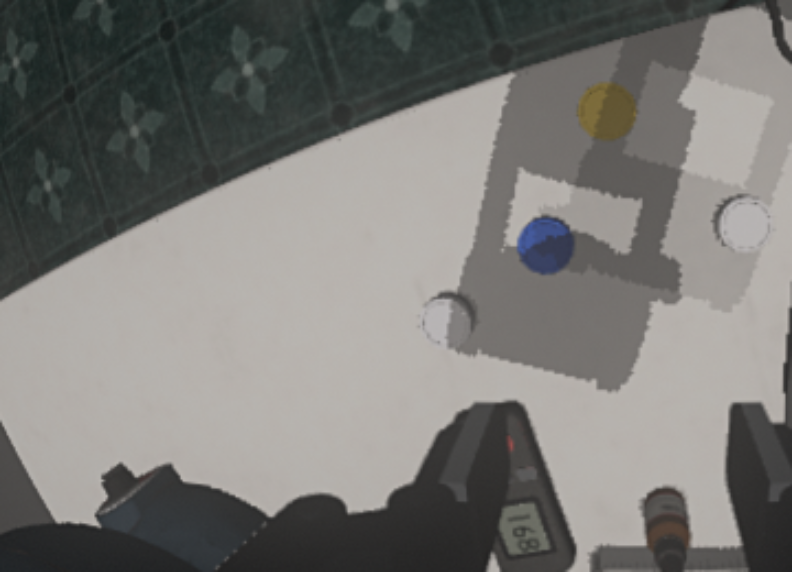

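Last view: pot 1 has been knocked to pixel (378.6,161), now ≈(0.471,−0.087). Pot 2 is at (243,205), ≈(0.470,−0.278), and blue and yellow are at (288,172) and (316,111). I hover over pot 1 with the tool squared to the world axes and check numerically.

>>> {"op": "step_arm", "data": {
  "commands": [0.002,0.015,0,0,0,-4,0.004,0.03,0,0,0,-8,0.006,0.045,0,0,0,-12,0.007,0.06,0.02,0,0,-16,0.007,0.074,0.04,0,0,-17.6,0.007,0.074,0.06,0,0,-17.6,0.007,0.074,0.08,0,0,-17.6,0.007,0.074,0.1,0,0,-17.6,0.007,0.074,0.1,0,0,-17.6,0.007,0.074,0.1,0,0,-17.6]
}}

```text
t: 34.9
tcp_pos: [0.4667, -0.0871, 0.1374]
tool_rot: [0.001, 1.0, 0.0, -0.0]
force: [0.3, 0.3, -5.0]
finger_gap: 0.6
gripper_force: 0.0
```

```bash
cat >> h.py <<'E'
def pots(d,X,w=60):
    g=cv2.GaussianBlur(cv2.cvtColor(d['pixels'],cv2.COLOR_BGR2GRAY),(3,3),0)
    u,v=px(d,X); x0,y0=max(int(u)-w,0),max(int(v)-w,0)
    dist=np.linalg.norm(ray(d,u,v)[0]-np.array(X)); r=.017/dist*d['fx']
    c=cv2.createCLAHE(3,(4,4)).apply(g[y0:y0+2*w,x0:x0+2*w])
    h=cv2.HoughCircles(c,cv2.HOUGH_GRADIENT,1,15,param1=100,param2=9,minRadius=int(r*.8),maxRadius=int(r*1.15))
    print('pred',round(u),round(v),'r',round(r,1))
    if h is not None:
        for q in h[0][:4]: print(q+[x0,y0,0],onz(d,q[0]+x0,q[1]+y0,.02)[:2].round(4))
E
python3 - <<'E'
from h import *
d=snap('wrist','w11.png');s=d['s'];print(s['t'],s['tcp_pos'],s['tool_rot'])
pots(d,(.4713,-.0872,.02))
E
```

```text
34.9 [ 0.46670367 -0.0870586   0.13739359] [ 1.17715051e-03  9.99999131e-01  3.20082018e-04 -4.99834315e-04]
pred 320 188 r 17.3
[321.5        185.5         17.20000076] [ 0.4691 -0.0861]
[355.5        236.5         18.29999924] [ 0.5239 -0.0509]
```

>>> {"op": "step_arm", "data": {
  "commands": [0.003,0.001,0.03,0,0,0,0.003,0.001,0.06,0,0,0,0.003,0.001,0.09,0,0,0,0.003,0.001,0.115,0,0,0,0.003,0.001,0.135,0,0,0,0.003,0.001,0.148,0,0,0,0.003,0.001,0.157,0,0,0,0.003,0.001,0.162,0,0,0,0.003,0.001,0.165,0,0,0,0.003,0.001,0.165,0,0,0]
}}

```text
t: 35.95
tcp_pos: [0.4644, -0.0872, -0.0273]
tool_rot: [0.002, 1.0, -0.0, 0.0]
force: [-0.2, 0.8, -4.2]
finger_gap: 0.602
gripper_force: 0.0
```

>>> {"op": "step_arm", "data": {
  "commands": [0,0,0,0,0,0,0,0,0,0,0,0,0,0,0,0,0,0,0,0,0,0,0,0,0,0,0,0,0,0,0,0,0,0,0,0,0,0,0,0,0,0,0,0,0,0,0,0,0,0,0,0,0,0,0,0,0,0,0,0],
  "jaw": 0,
  "grip_force": 30
}}

```text
t: 36.95
tcp_pos: [0.4644, -0.0872, -0.0269]
tool_rot: [0.002, 1.0, -0.0, 0.001]
force: [-1.0, 0.5, 6.8]
finger_gap: 0.38
gripper_force: 30.0
```

>>> {"op": "step_arm", "data": {
  "commands": [0,0,-0.03,0,0,0,0,0,-0.07,0,0,0,0,0,-0.11,0,0,0,0.005,0,-0.15,0,0,0,0.01,0,-0.18,0,0,0,0.016,0.015,-0.2,0,0,0,0.02,0.035,-0.2,0,0,0,0.024,0.055,-0.2,0,0,0,0.024,0.075,-0.2,0,0,0,0.024,0.087,-0.2,0,0,0]
}}

```text
t: 37.95
tcp_pos: [0.4395, 0.0012, 0.172]
tool_rot: [0.001, 1.0, 0.0, -0.001]
force: [0.0, -0.5, -4.9]
finger_gap: 0.381
gripper_force: 30.2
```

>>> {"op": "step_arm", "data": {
  "commands": [0.002,0.02,0,0,0,3,0.004,0.04,0,0,0,6,0.006,0.06,0,0,0,10,0.008,0.08,0,0,0,14,0.0085,0.1,0,0,0,17.6,0.0085,0.115,0.02,0,0,17.6,0.0085,0.115,0.05,0,0,17.6,0.0085,0.115,0.08,0,0,17.6,0.0085,0.115,0.08,0,0,17.6,0.0085,0.115,0.08,0,0,17.6]
}}

```text
t: 38.95
tcp_pos: [0.432, 0.115, 0.0921]
tool_rot: [0.155, 0.988, -0.0, -0.001]
force: [0.5, -0.0, -5.1]
finger_gap: 0.377
gripper_force: 30.2
```

Run:
```python
from h import *
d=snap('wrist','w12.png');s=d['s'];print(s['t'],s['tcp_pos'],s['tool_rot'],s['finger_gap'],s['force'])
print(rel((.4315,.1152,.031)))
X=np.array([.303,.953]);Y=np.array([-.953,.303])
# tray outline: corners predicted and edge scan along X through far end of row
C=.2406*X-.426*Y
g=cv2.cvtColor(d['pixels'],cv2.COLOR_BGR2GRAY)
for o in(.065,.078):
  L=[]
  for a in np.arange(-.045,.046,.003):
    u,v=px(d,np.r_[C+o*Y+a*X,.060]); L.append((round(a*1000),int(g[int(round(v)),int(round(u))]))); 
  print(o,L)
L=[]
for o in np.arange(.06,.11,.003):
    u,v=px(d,np.r_[C+o*Y,.060]);L.append((round(o*1000),int(g[int(round(v)),int(round(u))])))
print('Y',L)
```

```text
38.95 [0.43201479 0.11497081 0.09213065] [ 1.54724805e-01  9.87957200e-01 -1.89485280e-04 -8.77189150e-04] 0.37655476787414727 [ 4.80698234e-01 -4.32528483e-03 -5.08709052e+00]
(array([ 0.0014, -0.0002,  0.0619]), None)
0.065 [(-45, 97), (-42, 96), (-39, 97), (-36, 97), (-33, 97), (-30, 97), (-27, 97), (-24, 88), (-21, 79), (-18, 88), (-15, 91), (-12, 91), (-9, 90), (-6, 91), (-3, 91), (0, 94), (3, 91), (6, 93), (9, 93), (12, 93), (15, 116), (18, 169), (21, 163), (24, 142), (27, 168), (30, 124), (33, 123), (36, 123), (39, 123), (42, 123), (45, 123)]
0.078 [(-45, 122), (-42, 120), (-39, 121), (-36, 121), (-33, 97), (-30, 97), (-27, 97), (-24, 115), (-21, 94), (-18, 113), (-15, 115), (-12, 90), (-9, 91), (-6, 93), (-3, 92), (0, 96), (3, 93), (6, 94), (9, 173), (12, 171), (15, 165), (18, 172), (21, 168), (24, 93), (27, 168), (30, 113), (33, 113), (36, 111), (39, 111), (42, 111), (45, 110)]
Y [(60, 94), (63, 95), (66, 95), (69, 95), (72, 95), (75, 96), (78, 96), (81, 96), (84, 109), (87, 79), (90, 79), (93, 89), (96, 152), (99, 169), (102, 169), (105, 168), (108, 98)]
```

>>> {"op": "step_arm", "data": {
  "commands": [0.001,0.001,0.015,0,0,0,0.001,0.001,0.03,0,0,0,0.001,0.001,0.042,0,0,0,0.001,0.001,0.05,0,0,0,0.001,0.001,0.056,0,0,0,0.001,0.001,0.06,0,0,0,0.001,0.001,0.062,0,0,0,0.001,0.001,0.063,0,0,0,0.001,0.001,0.063,0,0,0,0.001,0.001,0.063,0,0,0]
}}

```text
t: 40.0
tcp_pos: [0.4317, 0.1163, 0.0296]
tool_rot: [0.155, 0.988, 0.0, 0.0]
force: [-0.4, -0.2, -5.3]
finger_gap: 0.381
gripper_force: 30.2
```

>>> {"op": "step_arm", "data": {
  "commands": [0,0,0.001,0,0,0,0,0,0.001,0,0,0,0,0,0.002,0,0,0,0,0,0.002,0,0,0,0,0,0.002,0,0,0,0,0,0.002,0,0,0,0,0,0.002,0,0,0,0,0,0.002,0,0,0,0,0,0.002,0,0,0,0,0,0.002,0,0,0]
}}

```text
t: 41.0
tcp_pos: [0.4319, 0.1164, 0.029]
tool_rot: [0.155, 0.988, 0.0, 0.001]
force: [-2.9, 0.1, 14.4]
finger_gap: 0.383
gripper_force: 31.9
```

>>> {"op": "step_arm", "data": {
  "commands": [0,0,-0.001,0,0,0,0,0,-0.001,0,0,0,0,0,-0.001,0,0,0,0,0,-0.001,0,0,0,0,0,-0.001,0,0,0,0,0,-0.01,0,0,0,0,0,-0.04,0,0,0,0,0,-0.08,0,0,0,0,0,-0.12,0,0,0,0,0,-0.15,0,0,0],
  "jaw": 58
}}

```text
t: 42.0
tcp_pos: [0.4319, 0.1164, 0.1802]
tool_rot: [0.155, 0.988, 0.0, 0.001]
force: [0.4, 0.0, -5.5]
finger_gap: 0.573
gripper_force: 0.0
```

Run:
```python
from h import *
d=snap('wrist','w13.png');s=d['s'];print(s['t'],s['tcp_pos'],s['tool_rot'],s['finger_gap'])
pots(d,(.436,.1138,.076))
X=np.array([.303,.953]);Y=np.array([-.953,.303]);C=.2406*X-.426*Y
g=cv2.cvtColor(d['pixels'],cv2.COLOR_BGR2GRAY)
for o in(.078,.03,.0):
  print(o,[(round(a*1000),int(g[tuple(int(round(t)) for t in px(d,np.r_[C+o*Y+a*X,.060])[::-1])])) for a in np.arange(-.036,.037,.003)])
print('above pot circle at z .076:')
u,v=px(d,(.436,.1138,.076));g2=cv2.GaussianBlur(g,(3,3),0);x0,y0=int(u)-35,int(v)-35
h=cv2.HoughCircles(g2[y0:y0+70,x0:x0+70],cv2.HOUGH_GRADIENT,1,15,param1=100,param2=9,minRadius=12,maxRadius=24)
if h is not None:
  for q in h[0][:3]:
    p=onz(d,q[0]+x0,q[1]+y0,.076)[:2]; print(q,p,(p-C)@X,(p-C)@Y)
print(rel((.44,0,.2)),rel((.46,-.27,.2)))
```

```text
42.0 [0.43192775 0.11636066 0.18017957] [1.54663389e-01 9.87966405e-01 2.16197428e-04 1.25338299e-03] 0.5726082928983109
pred 319 191 r 18.1
[319.5        192.5         17.20000076] [0.4531 0.1084]
[329.5        154.5         19.39999962] [0.4152 0.1321]
[303.5        161.5         19.39999962] [0.4139 0.1026]
[361.5        155.5         19.39999962] [0.4268 0.1655]
0.078 [(-36, 188), (-33, 188), (-30, 163), (-27, 165), (-24, 118), (-21, 92), (-18, 112), (-15, 114), (-12, 114), (-9, 110), (-6, 92), (-3, 92), (0, 93), (3, 167), (6, 171), (9, 169), (12, 169), (15, 163), (18, 171), (21, 166), (24, 111), (27, 168), (30, 110), (33, 112), (36, 112)]
0.03 [(-36, 118), (-33, 118), (-30, 118), (-27, 118), (-24, 89), (-21, 81), (-18, 86), (-15, 89), (-12, 104), (-9, 103), (-6, 104), (-3, 103), (0, 104), (3, 103), (6, 104), (9, 104), (12, 102), (15, 104), (18, 89), (21, 89), (24, 91), (27, 90), (30, 67), (33, 68), (36, 67)]
0.0 [(-36, 117), (-33, 116), (-30, 115), (-27, 113), (-24, 114), (-21, 89), (-18, 86), (-15, 90), (-12, 90), (-9, 90), (-6, 89), (-3, 92), (0, 113), (3, 110), (6, 113), (9, 112), (12, 112), (15, 111), (18, 113), (21, 109), (24, 95), (27, 99), (30, 94), (33, 120), (36, 120)]
above pot circle at z .076:
(array([-0.0405, -0.1094, -0.0161]), None) (array([-0.142 , -0.3604, -0.0159]), None)
```

>>> {"op": "step_arm", "data": {
  "commands": [-0.005,-0.03,-0.01,0,0,0,-0.015,-0.06,-0.02,0,0,0,-0.03,-0.09,-0.02,0,0,0,-0.04,-0.12,-0.02,0,0,0,-0.055,-0.155,-0.02,0,0,0,-0.07,-0.195,-0.02,0,0,0,-0.09,-0.24,-0.02,0,0,0,-0.11,-0.28,-0.02,0,0,0,-0.13,-0.32,-0.02,0,0,0,-0.142,-0.36,-0.02,0,0,0]
}}

```text
t: 43.05
tcp_pos: [0.4569, -0.272, 0.1967]
tool_rot: [0.155, 0.988, 0.0, 0.0]
force: [0.0, -0.0, -4.6]
finger_gap: 0.582
gripper_force: 0.0
```

>>> {"op": "step_arm", "data": {
  "commands": [0,0,0,0,0,0,0,0,0.02,0,0,0,0,0,0.04,0,0,0,0,0,0.06,0,0,0,0,0,0.06,0,0,0,0,0,0.06,0,0,0,0,0,0.06,0,0,0,0,0,0.06,0,0,0,0,0,0.06,0,0,0,0,0,0.06,0,0,0],
  "jaw": 65
}}

```text
t: 44.05
tcp_pos: [0.457, -0.27, 0.138]
tool_rot: [0.155, 0.988, -0.0, 0.0]
force: [-0.2, -0.0, -4.4]
finger_gap: 0.647
gripper_force: 0.0
```

Run:
```python
from h import *
d=snap('wrist','w14.png');s=d['s'];print(s['t'],s['tcp_pos'],s['tool_rot'],s['finger_gap'])
pots(d,(.470,-.2776,.02))
for X in((.4691,-.2776,-.028),(.471,-.276,-.028)): print(rel(X))
```

```text
44.05 [ 0.4569836  -0.27002935  0.13798995] [ 1.54676470e-01  9.87965021e-01 -3.17618240e-04  4.53724443e-04] 0.6471847433116844
pred 317 197 r 17.2
[315.5 201.5  16. ] [ 0.4738 -0.2808]
(array([-0.0138, -0.0035,  0.1659]), None)
(array([-0.0151, -0.0013,  0.1659]), None)
```

>>> {"op": "step_arm", "data": {
  "commands": [-0.017,-0.005,0.03,0,0,0,-0.017,-0.005,0.06,0,0,0,-0.017,-0.005,0.09,0,0,0,-0.017,-0.005,0.115,0,0,0,-0.017,-0.005,0.135,0,0,0,-0.017,-0.005,0.148,0,0,0,-0.017,-0.005,0.157,0,0,0,-0.017,-0.005,0.162,0,0,0,-0.017,-0.005,0.165,0,0,0,-0.017,-0.005,0.165,0,0,0]
}}

```text
t: 45.1
tcp_pos: [0.4717, -0.28, -0.0273]
tool_rot: [0.155, 0.988, -0.0, 0.0]
force: [-0.0, -1.0, -4.3]
finger_gap: 0.65
gripper_force: 0.0
```

Run:
```python
from h import *
d=snap('wrist','w15.png');s=d['s'];print(s['tcp_pos'])
g=cv2.GaussianBlur(cv2.cvtColor(d['pixels'],cv2.COLOR_BGR2GRAY),(3,3),0)
for X in((.472,-.28,.02),): pots(d,X)
```

```text
[ 0.47165058 -0.28002664 -0.0273026 ]
pred 321 271 r 35.4
[319.5        267.5         32.70000076] [ 0.4701 -0.2801]
[325.5        283.5         39.40000153] [ 0.4797 -0.2801]
```

>>> {"op": "step_arm", "data": {
  "commands": [0,0,0,0,0,0,0,0,0,0,0,0,0,0,0,0,0,0,0,0,0,0,0,0,0,0,0,0,0,0,0,0,0,0,0,0,0,0,0,0,0,0,0,0,0,0,0,0,0,0,0,0,0,0,0,0,0,0,0,0],
  "jaw": 0
}}

```text
t: 46.15
tcp_pos: [0.4718, -0.2801, -0.0268]
tool_rot: [0.155, 0.988, -0.0, 0.001]
force: [-1.4, 0.5, 5.7]
finger_gap: 0.382
gripper_force: 30.0
```

>>> {"op": "step_arm", "data": {
  "commands": [0,0,-0.03,0,0,0,0,0,-0.07,0,0,0,0,0,-0.11,0,0,0,0.01,0.02,-0.15,0,0,0,0.03,0.06,-0.18,0,0,0,0.05,0.1,-0.2,0,0,0,0.07,0.14,-0.2,0,0,0,0.09,0.18,-0.2,0,0,0,0.105,0.22,-0.2,0,0,0,0.115,0.257,-0.2,0,0,0]
}}

```text
t: 47.15
tcp_pos: [0.4388, 0.0022, 0.1719]
tool_rot: [0.155, 0.988, 0.0, -0.001]
force: [0.8, -0.3, -4.4]
finger_gap: 0.385
gripper_force: 30.0
```

>>> {"op": "step_arm", "data": {
  "commands": [0,0.025,0,0,0,0,-0.002,0.05,0,0,0,0,-0.004,0.075,0,0,0,0,-0.006,0.1,0,0,0,0,-0.007,0.108,0.02,0,0,0,-0.007,0.108,0.05,0,0,0,-0.007,0.108,0.08,0,0,0,-0.007,0.108,0.1,0,0,0,-0.007,0.108,0.1,0,0,0,-0.007,0.108,0.1,0,0,0]
}}

```text
t: 48.15
tcp_pos: [0.4798, 0.1007, 0.072]
tool_rot: [0.155, 0.988, -0.0, -0.001]
force: [0.2, 0.9, -4.2]
finger_gap: 0.381
gripper_force: 30.0
```

Run:
```python
from h import *
s=manip.sense();print(s['t'],s['tcp_pos'],s['finger_gap'],s['force'])
print(rel((.4793,.1013,.0290)))
```

```text
48.15 [0.479825   0.10074614 0.07201597] 0.3814015500175872 [ 0.1578168   0.8746413  -4.22489704]
(array([0.0006, 0.0004, 0.043 ]), None)
```

>>> {"op": "step_arm", "data": {
  "commands": [0,0.0005,0.01,0,0,0,0,0.0005,0.02,0,0,0,0,0.0005,0.03,0,0,0,0,0.0005,0.036,0,0,0,0,0.0005,0.04,0,0,0,0,0.0005,0.042,0,0,0,0,0.0005,0.043,0,0,0,0,0.0005,0.044,0,0,0,0,0.0005,0.044,0,0,0,0,0.0005,0.044,0,0,0]
}}

```text
t: 49.15
tcp_pos: [0.4803, 0.1012, 0.0292]
tool_rot: [0.155, 0.988, 0.0, 0.0]
force: [-1.8, 0.3, 4.0]
finger_gap: 0.378
gripper_force: 30.8
```

>>> {"op": "step_arm", "data": {
  "commands": [0,0,0,0,0,0,0,0,0,0,0,0,0,0,0,0,0,0,0,0,0,0,0,0,0,0,0,0,0,0,0,0,-0.01,0,0,0,0,0,-0.04,0,0,0,0,0,-0.08,0,0,0,0,0,-0.12,0,0,0,0,0,-0.15,0,0,0],
  "jaw": 58
}}

```text
t: 50.15
tcp_pos: [0.4808, 0.1013, 0.1814]
tool_rot: [0.155, 0.988, 0.0, 0.001]
force: [-0.4, 0.1, -3.9]
finger_gap: 0.583
gripper_force: 0.0
```

Run:
```python
from h import *
d=snap('wrist','w16.png');s=d['s'];print(s['t'],s['tcp_pos'],s['finger_gap'])
g=cv2.GaussianBlur(cv2.cvtColor(d['pixels'],cv2.COLOR_BGR2GRAY),(3,3),0)
X=np.array([.303,.953]);Y=np.array([-.953,.303])
for P in((.4803,.1012,.076),(.436,.115,.076)):
    u,v=px(d,P);x0,y0=int(u)-40,int(v)-40
    h=cv2.HoughCircles(g[y0:y0+80,x0:x0+80],cv2.HOUGH_GRADIENT,1,15,param1=90,param2=9,minRadius=14,maxRadius=22)
    print('pred',u,v)
    for q in (h[0][:3] if h is not None else []):
        p=onz(d,q[0]+x0,q[1]+y0,.076)[:2];print(q+[x0,y0,0],p,p@X-.2418)
print(rel((.5408,.2925,.215)),rel((.5408,.2925,.118)))
```

```text
50.15 [0.48084943 0.10125001 0.18143941] 0.5829157671510731
pred 320.25243597434763 185.3004908930083
[320.5        184.5         16.60000038] [0.47963102 0.10165895] 0.00040917549988986335
[327.5        158.5         17.79999924] [0.45804434 0.1153472 ] 0.006913319197219325
pred 319.7776850460607 135.90512931664497
[321.5        139.5         20.29999924] [0.43961498 0.1154761 ] 0.0014520629310299793
[329.5        100.5         21.39999962] [0.40800384 0.13311242] 0.008681299289451744
[327.5        158.5         17.79999924] [0.45804434 0.1153472 ] 0.006913319197219325
(array([ 0.0039,  0.1995, -0.0289]), None) (array([0.005 , 0.1992, 0.068 ]), None)
```

>>> {"op": "step_arm", "data": {
  "commands": [0,0.01,-0.02,0,0,0,0.001,0.04,-0.035,0,0,0,0.002,0.08,-0.035,0,0,0,0.003,0.12,-0.035,0,0,0,0.004,0.16,-0.035,0,0,0,0.004,0.199,-0.03,0,0,0,0.005,0.199,0,0,0,0,0.005,0.199,0.03,0,0,0,0.005,0.199,0.055,0,0,0,0.005,0.199,0.064,0,0,0]
}}

```text
t: 51.2
tcp_pos: [0.5337, 0.2915, 0.1109]
tool_rot: [0.155, 0.988, -0.002, -0.003]
force: [-0.7, -0.3, -4.3]
finger_gap: 0.579
gripper_force: 0.0
```

>>> {"op": "step_arm", "data": {
  "commands": [0,0,0.001,0,0,0,0,0,0.002,0,0,0,0,0,0.002,0,0,0,0,0,0.002,0,0,0,0,0,0.002,0,0,0,0,0,0.002,0,0,0,0,0,0.002,0,0,0,0,0,0.002,0,0,0,0,0,0.002,0,0,0,0,0,0.002,0,0,0],
  "jaw": 0,
  "grip_force": 50
}}

```text
t: 52.2
tcp_pos: [0.5379, 0.2936, 0.1135]
tool_rot: [0.155, 0.988, 0.002, 0.002]
force: [1.3, 5.7, -8.4]
finger_gap: 0.198
gripper_force: 49.0
```

>>> {"op": "step_arm", "data": {
  "commands": [0.011,-0.0025,0,0,0,0,0.021,-0.008,0,0,0,0,0.028,-0.0165,0,0,0,0,0.033,-0.0265,0,0,0,0,0.034,-0.038,0,0,0,0,0.0315,-0.049,0,0,0,0,0.026,-0.0585,0,0,0,0,0.0175,-0.066,0,0,0,0,0.0075,-0.0705,0,0,0,0,-0.004,-0.072,0,0,0,0]
}}

```text
t: 53.2
tcp_pos: [0.5175, 0.2244, 0.1134]
tool_rot: [0.156, 0.988, 0.002, -0.001]
force: [-2.2, 11.6, -6.1]
finger_gap: 0.197
gripper_force: 49.9
```

>>> {"op": "step_arm", "data": {
  "commands": [-0.011,0.0025,0,0,0,0,-0.021,0.008,0,0,0,0,-0.028,0.0165,0,0,0,0,-0.033,0.0265,0,0,0,0,-0.034,0.038,0,0,0,0,-0.0315,0.049,0,0,0,0,-0.026,0.0585,0,0,0,0,-0.0175,0.066,0,0,0,0,-0.0075,0.0705,0,0,0,0,0.004,0.072,0,0,0,0]
}}

```text
t: 54.2
tcp_pos: [0.5412, 0.2926, 0.1136]
tool_rot: [0.155, 0.988, 0.001, 0.005]
force: [6.4, 0.3, -11.6]
finger_gap: 0.196
gripper_force: 49.4
```

>>> {"op": "step_arm", "data": {
  "commands": [0.011,-0.0025,0,0,0,0,0.021,-0.008,0,0,0,0,0.028,-0.0165,0,0,0,0,0.033,-0.0265,0,0,0,0,0.034,-0.038,0,0,0,0,0.0315,-0.049,0,0,0,0,0.026,-0.0585,0,0,0,0,0.0175,-0.066,0,0,0,0,0.0075,-0.0705,0,0,0,0,-0.004,-0.072,0,0,0,0]
}}

```text
t: 55.2
tcp_pos: [0.5175, 0.2244, 0.1134]
tool_rot: [0.156, 0.988, 0.002, -0.001]
force: [-1.9, 11.5, -5.3]
finger_gap: 0.197
gripper_force: 50.1
```

>>> {"op": "step_arm", "data": {
  "commands": [-0.011,0.0025,0,0,0,0,-0.021,0.008,0,0,0,0,-0.028,0.0165,0,0,0,0,-0.033,0.0265,0,0,0,0,-0.034,0.038,0,0,0,0,-0.0315,0.049,0,0,0,0,-0.026,0.0585,0,0,0,0,-0.0175,0.066,0,0,0,0,-0.0075,0.0705,0,0,0,0,0.004,0.072,0,0,0,0]
}}

```text
t: 56.2
tcp_pos: [0.5412, 0.2926, 0.1135]
tool_rot: [0.155, 0.988, 0.001, 0.005]
force: [6.7, 0.6, -9.7]
finger_gap: 0.194
gripper_force: 49.6
```

>>> {"op": "step_arm", "data": {
  "commands": [0.011,-0.0025,0,0,0,0,0.021,-0.008,0,0,0,0,0.028,-0.0165,0,0,0,0,0.033,-0.0265,0,0,0,0,0.034,-0.038,0,0,0,0,0.0315,-0.049,0,0,0,0,0.026,-0.0585,0,0,0,0,0.0175,-0.066,0,0,0,0,0.0075,-0.0705,0,0,0,0,0.0075,-0.0705,0,0,0,0]
}}

```text
t: 57.2
tcp_pos: [0.5098, 0.2281, 0.1134]
tool_rot: [0.155, 0.988, 0.002, 0.002]
force: [2.7, 3.4, -8.6]
finger_gap: 0.193
gripper_force: 49.9
```

>>> {"op": "step_arm", "data": {
  "commands": [-0.003,-0.001,0,0,0,0,-0.006,-0.001,0,0,0,0,-0.009,-0.0015,0,0,0,0,-0.012,-0.0015,0,0,0,0,-0.015,-0.001,0,0,0,0,-0.015,-0.001,0,0,0,0,-0.015,-0.001,0,0,0,0,-0.015,-0.001,0,0,0,0,-0.015,-0.001,0,0,0,0,-0.015,-0.001,0,0,0,0]
}}

```text
t: 58.2
tcp_pos: [0.5179, 0.2243, 0.1134]
tool_rot: [0.155, 0.988, 0.001, -0.003]
force: [-6.7, 10.0, -1.9]
finger_gap: 0.195
gripper_force: 50.7
```

>>> {"op": "step_arm", "data": {
  "commands": [-0.003,0,0,0,0,0,-0.006,0,0,0,0,0,-0.009,0.001,0,0,0,0,-0.012,0.001,0,0,0,0,-0.014,0.001,0,0,0,0,-0.014,0.001,0,0,0,0,-0.014,0.001,0,0,0,0,-0.014,0.001,0,0,0,0,-0.014,0.001,0,0,0,0,-0.014,0.001,0,0,0,0]
}}

```text
t: 59.2
tcp_pos: [0.5191, 0.2237, 0.1131]
tool_rot: [0.156, 0.988, 0.001, -0.015]
force: [-27.5, 17.3, 13.6]
finger_gap: 0.194
gripper_force: 52.3
```

>>> {"op": "step_arm", "data": {
  "commands": [0.008,0,0,0,0,0,0.015,0,0,0,0,0,0.018,0,0,0,0,0,0.018,0,0,0,0,0,0.018,0,0,0,0,0,0.018,0,0,0,0,0,0.018,0,0,0,0,0,0.018,0,0,0,0,0,0.018,0,0,0,0,0,0.018,0,0,0,0,0]
}}

```text
t: 60.2
tcp_pos: [0.5175, 0.2245, 0.1133]
tool_rot: [0.155, 0.988, 0.001, -0.001]
force: [-5.2, 5.3, 2.2]
finger_gap: 0.194
gripper_force: 50.7
```

>>> {"op": "step_arm", "data": {
  "commands": [0,0,0,0,0,0,0,0,0,0,0,0,0,0,0,0,0,0,0,0,0,0,0,0,0,0,0,0,0,0,0,0,-0.03,0,0,0,0,0,-0.06,0,0,0,0,0,-0.09,0,0,0,0,0,-0.1,0,0,0,0,0,-0.1,0,0,0],
  "jaw": 45
}}

```text
t: 61.2
tcp_pos: [0.5192, 0.2242, 0.2138]
tool_rot: [0.155, 0.988, 0.001, 0.002]
force: [0.5, -0.5, -4.1]
finger_gap: 0.452
gripper_force: 0.0
```

Run:
```python
from h import *
d=snap('wrist','w17.png');s=d['s'];print(s['t'],s['tcp_pos'],s['finger_gap'],s['tool_rot'])
print(rel((.4518,.0462,-.005)))
h=np.array(d['pixels']);u,v=px(d,(.519,.2237,.179));print('handle px',u,v)
```

```text
61.2 [0.51918801 0.22417563 0.21378835] 0.4517564569348347 [1.54701340e-01 9.87959547e-01 6.18237744e-04 1.74556835e-03]
(array([ 0.0088, -0.1895,  0.2172]), None)
handle px 319.8245781899212 211.52290699218057
```

>>> {"op": "step_arm", "data": {
  "commands": [0.001,-0.03,0,0,0,0,0.003,-0.065,0,0,0,0,0.005,-0.1,0,0,0,0,0.007,-0.135,0,0,0,0,0.009,-0.17,0,0,0,0,0.009,-0.189,0.01,0,0,0,0.009,-0.189,0.05,0,0,0,0.009,-0.189,0.09,0,0,0,0.009,-0.189,0.12,0,0,0,0.009,-0.189,0.12,0,0,0]
}}

```text
t: 62.25
tcp_pos: [0.4469, 0.0472, 0.088]
tool_rot: [0.155, 0.988, -0.0, -0.006]
force: [0.4, -0.5, -4.3]
finger_gap: 0.447
gripper_force: 0.0
```

Run:
```python
from h import *
d=snap('wrist','w18.png');s=d['s'];print(s['t'],s['tcp_pos'],s['force'])
X=np.array([.303,.953]);Y=np.array([-.953,.303]);g=cv2.cvtColor(d['pixels'],cv2.COLOR_BGR2GRAY)
T=np.array([.4518,.0462])
for o in(.01,.02): print([(round(a*1000),int(g[tuple(int(round(t)) for t in px(d,np.r_[T+o*Y+a*X,.046])[::-1])])) for a in np.arange(-.03,.031,.002)])
# tray home check: tray front edge & pots seen
print(rel((.4518,.0462,-.005)))
```

```text
62.25 [0.44690993 0.04721424 0.08796708] [ 0.38438639 -0.4656492  -4.29083051]
[(-30, 103), (-28, 103), (-26, 102), (-24, 102), (-22, 103), (-20, 103), (-18, 102), (-16, 103), (-14, 104), (-12, 103), (-10, 104), (-8, 105), (-6, 96), (-4, 76), (-2, 81), (0, 82), (2, 80), (4, 76), (6, 93), (8, 104), (10, 104), (12, 104), (14, 104), (16, 104), (18, 103), (20, 102), (22, 103), (24, 104), (26, 104), (28, 103), (30, 104)]
[(-30, 104), (-28, 104), (-26, 103), (-24, 104), (-22, 103), (-20, 103), (-18, 104), (-16, 104), (-14, 103), (-12, 104), (-10, 104), (-8, 104), (-6, 94), (-4, 77), (-2, 82), (0, 81), (2, 81), (4, 77), (6, 95), (8, 105), (10, 104), (12, 104), (14, 101), (16, 122), (18, 182), (20, 181), (22, 181), (24, 181), (26, 181), (28, 183), (30, 125)]
(array([-0.0038,  0.0002,  0.0949]), None)
```

Bar found exactly at the planned place (±6 mm dark band centred on 0). Descend .0925 and grip.

>>> {"op": "step_arm", "data": {
  "commands": [-0.002,0,0.02,0,0,0,-0.002,0,0.04,0,0,0,-0.002,0,0.055,0,0,0,-0.002,0,0.07,0,0,0,-0.002,0,0.08,0,0,0,-0.002,0,0.087,0,0,0,-0.002,0,0.0925,0,0,0,-0.002,0,0.0925,0,0,0,-0.002,0,0.0925,0,0,0,-0.002,0,0.0925,0,0,0]
}}

```text
t: 63.3
tcp_pos: [0.454, 0.0462, 0.0003]
tool_rot: [0.155, 0.988, 0.0, 0.0]
force: [0.0, -0.1, -4.3]
finger_gap: 0.452
gripper_force: 0.0
```

>>> {"op": "step_arm", "data": {
  "commands": [0,0,0,0,0,0,0,0,0,0,0,0,0,0,0,0,0,0,0,0,0,0,0,0,0,0,0,0,0,0,0,0,0,0,0,0,0,0,0,0,0,0,0,0,0,0,0,0,0,0,0,0,0,0,0,0,0,0,0,0],
  "jaw": 0,
  "grip_force": 35
}}

```text
t: 64.3
tcp_pos: [0.4538, 0.0459, 0.0002]
tool_rot: [0.155, 0.988, -0.0, 0.0]
force: [-1.6, -5.7, 4.6]
finger_gap: 0.128
gripper_force: 34.6
```

>>> {"op": "step_arm", "data": {
  "commands": [0,0.001,-0.0095,0,0,0,0,0.003,-0.019,0,0,0,0,0.0055,-0.028,0,0,0,0,0.0085,-0.037,0,0,0,0,0.012,-0.046,0,0,0,0,0.0165,-0.0545,0,0,0,0,0.022,-0.0625,0,0,0,0,0.0275,-0.0705,0,0,0,0,0.0335,-0.078,0,0,0,0,0.0405,-0.0845,0,0,0]
}}

```text
t: 65.3
tcp_pos: [0.4649, 0.0809, 0.0851]
tool_rot: [0.152, 0.988, -0.004, -0.001]
force: [-4.6, -21.1, 9.8]
finger_gap: 0.116
gripper_force: 34.8
```

>>> {"op": "step_arm", "data": {
  "commands": [0,0.007,-0.006,0,0,0,0,0.015,-0.012,0,0,0,0,0.023,-0.017,0,0,0,0,0.0315,-0.0215,0,0,0,0,0.0405,-0.0255,0,0,0,0,0.0495,-0.0285,0,0,0,0,0.0585,-0.031,0,0,0,0,0.068,-0.033,0,0,0,0,0.0775,-0.034,0,0,0,0,0.0845,-0.0345,0,0,0]
}}

```text
t: 66.3
tcp_pos: [0.4921, 0.1651, 0.1202]
tool_rot: [0.154, 0.988, -0.001, 0.0]
force: [-1.9, -3.9, 4.1]
finger_gap: 0.117
gripper_force: 36.6
```

>>> {"op": "step_arm", "data": {
  "commands": [0,0.001,0,0,0,0,0,0.002,0,0,0,0,0,0.003,0,0,0,0,0,0.004,0,0,0,0,0,0.005,0,0,0,0,0,0.006,0,0,0,0,0,0.006,0,0,0,0,0,0.006,0,0,0,0,0,0.006,0,0,0,0,0,0.006,0,0,0,0]
}}

```text
t: 67.3
tcp_pos: [0.4927, 0.1674, 0.1201]
tool_rot: [0.153, 0.988, -0.004, -0.001]
force: [-4.0, -13.5, 11.7]
finger_gap: 0.117
gripper_force: 37.4
```

>>> {"op": "step_arm", "data": {
  "commands": [0,0.001,0,0,0,0,0,0.002,0,0,0,0,0,0.003,0,0,0,0,0,0.004,0,0,0,0,0,0.004,0,0,0,0,0,0.004,0,0,0,0,0,0.004,0,0,0,0,0,0.004,0,0,0,0,0,0.004,0,0,0,0,0,0.004,0,0,0,0]
}}

```text
t: 68.3
tcp_pos: [0.4926, 0.1674, 0.1201]
tool_rot: [0.152, 0.988, -0.007, -0.002]
force: [-5.7, -25.8, 15.3]
finger_gap: 0.122
gripper_force: 37.9
```

Flap is on its stop (26 N, no travel). Relieve, release and rise.

>>> {"op": "step_arm", "data": {
  "commands": [0,-0.003,0,0,0,0,0,-0.006,0,0,0,0,0,-0.0075,0,0,0,0,0,-0.0075,0,0,0,0,0,-0.0075,0,0,0,0,0,-0.0075,0,0,0,0,0,-0.0075,0,0,0,0,0,-0.0075,0,0,0,0,0,-0.0075,0,0,0,0,0,-0.0075,0,0,0,0]
}}

```text
t: 69.3
tcp_pos: [0.4928, 0.1674, 0.1201]
tool_rot: [0.154, 0.988, -0.0, 0.0]
force: [-3.1, -3.8, 9.7]
finger_gap: 0.117
gripper_force: 37.0
```

>>> {"op": "step_arm", "data": {
  "commands": [0,0,0,0,0,0,0,0,0,0,0,0,0,0,0,0,0,0,0,0,0,0,0,0,0,0,0,0,0,0,0,0,-0.02,0,0,0,0,0,-0.05,0,0,0,0,0,-0.08,0,0,0,0,0,-0.1,0,0,0,0,0,-0.1,0,0,0],
  "jaw": 45
}}

```text
t: 70.3
tcp_pos: [0.4949, 0.168, 0.2216]
tool_rot: [0.155, 0.988, 0.001, 0.003]
force: [0.5, 0.7, -4.4]
finger_gap: 0.45
gripper_force: 0.0
```

Run:
```python
from h import *
d=snap('wrist','w19.png');s=d['s'];print(s['t'],s['tcp_pos'],s['force'],s['tool_rot'])
X=np.array([.303,.953]);Y=np.array([-.953,.303]);g=cv2.cvtColor(d['pixels'],cv2.COLOR_BGR2GRAY)
T=.3086*X-.4285*Y
for o in(.025,.035): print([(round(a*1000),int(g[tuple(int(round(t)) for t in px(d,np.r_[T+o*Y+a*X,.166])[::-1])])) for a in np.arange(-.024,.025,.002)])
print(T)
# decoys, dropper, yellow, blue pos
im=cv2.cvtColor(snap('scene')['pixels'],cv2.COLOR_BGR2HSV)
for lo,hi in(((20,120,80),(35,255,255)),((105,150,60),(125,255,255))):
    m=cv2.inRange(im[240:290,280:360],lo,hi);k=cv2.moments(m,True);print(k['m10']/k['m00']+280,k['m01']/k['m00']+240)
```

```text
70.3 [0.49492219 0.16798526 0.2216472 ] [ 0.45853554  0.71638157 -4.43530468] [0.15466042 0.98796152 0.00101224 0.00334092]
[(-24, 110), (-22, 110), (-20, 111), (-18, 109), (-16, 110), (-14, 90), (-12, 90), (-10, 91), (-8, 91), (-6, 75), (-4, 68), (-2, 73), (0, 74), (2, 73), (4, 69), (6, 62), (8, 85), (10, 89), (12, 145), (14, 160), (16, 158), (18, 161), (20, 161), (22, 162), (24, 162)]
[(-24, 91), (-22, 92), (-20, 90), (-18, 91), (-16, 92), (-14, 92), (-12, 91), (-10, 92), (-8, 91), (-6, 92), (-4, 69), (-2, 74), (0, 75), (2, 74), (4, 70), (6, 86), (8, 102), (10, 163), (12, 162), (14, 163), (16, 162), (18, 163), (20, 162), (22, 163), (24, 162)]
[0.5018663 0.1642603]
297.9130434782609 265.1391304347826
327.7837837837838 269.5945945945946
```

```bash
python3 -c "
from station import manip
print(manip.sign_off())"
```

```text
the job is handed in; nothing more can be done
None
```

The job is handed in after about 70 s of robot time: both culture pots present are lid up in the tray, the carriage is wound home to its rear stop, and the flap is shut. The dropper bottle and meter were never approached, but I did not re-measure them at the end.

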